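Put the dinner wine in order

TASK

Get the wine ready on the dinner table: stand tonight's bottle, the red-capped one lying in the wire rack, upright in the marble coaster, and lay every black-capped bottle out on the table on its side in a free place of the rack, fully home with its cap over the front rail (the one with the narrow scallops), beside any black-capped one already there. Stand the oil cruet and the pepper mill upright in the rings of the caddy. Set everything down without dropping it, and do not push away or tip the mugs, bowl, tumblers and spoon.

Things in the scene. Friction and masses are not known exactly. Their poses are not given: they have to be found in the camera images.
- wine1_mid (a point): new black-capped wine bottle, dark green, white label, 165 mm tall, 320 g: body 50 mm wide up to 98 mm from the foot, tapering to a neck 26 mm wide from 126 mm up (cap at most 29 mm). Point: on the axis half-way up, 82.5 mm from the foot; z points from foot to cap. Starts standing on the table, right of the rack; it may be absent
- wine2_mid (a point): new black-capped wine bottle, dark green, white label, 165 mm tall, 320 g: body 50 mm wide up to 98 mm from the foot, tapering to a neck 26 mm wide from 126 mm up (cap at most 29 mm). Point: on the axis half-way up, 82.5 mm from the foot; z points from foot to cap. Starts standing on the table, right of the rack; it may be absent
- wine3_mid (a point): new black-capped wine bottle, dark green, white label, 165 mm tall, 320 g: body 50 mm wide up to 98 mm from the foot, tapering to a neck 26 mm wide from 126 mm up (cap at most 29 mm). Point: on the axis half-way up, 82.5 mm from the foot; z points from foot to cap. Starts standing on the table, right of the rack; it may be absent
- wine4_mid (a point): new black-capped wine bottle, dark green, white label, 165 mm tall, 320 g: body 50 mm wide up to 98 mm from the foot, tapering to a neck 26 mm wide from 126 mm up (cap at most 29 mm). Point: on the axis half-way up, 82.5 mm from the foot; z points from foot to cap. Starts standing on the table, right of the rack; it may be absent
- tonight_mid (a point): tonight's bottle, the only one with a bright red cap: wine bottle, dark green, white label, 165 mm tall, 320 g: body 50 mm wide up to 98 mm from the foot, tapering to a neck 26 mm wide from 126 mm up (cap at most 29 mm). Point: on the axis half-way up, 82.5 mm from the foot; z points from foot to cap. It starts lying in the rack
- keeper_mid (a point): black-capped wine bottle, dark green, white label, 165 mm tall, 320 g: body 50 mm wide up to 98 mm from the foot, tapering to a neck 26 mm wide from 126 mm up (cap at most 29 mm). Point: on the axis half-way up, 82.5 mm from the foot; z points from foot to cap. It lies in the rack from the start and stays there; may be absent
- oil_mid (a point): oil cruet, yellow, 155 mm tall, 280 g: round body 50 mm wide up to 75 mm from the foot, neck 23 mm wide from 104 to 138 mm, cork 27 mm wide on top. Point: on the axis 77.5 mm above the foot; z points from foot to top. Starts standing upright on the table
- mill_mid (a point): pepper mill, dark wood, 155 mm tall, 220 g: foot 50 mm wide and 28 mm high, waist 37 mm, head 46 mm wide from 103 to 146 mm above the foot. Point: on the axis 77.5 mm above the foot; z points from foot to top. Starts standing upright on the table
- rack: black wire bottle rack, fixed. Origin on the table under its middle; -x is the front (the neck side, on the robot's right). Two wavy rails along y, 336 mm long, 6 mm wire, four scallops each: front rail 58 mm before the middle, narrow scallops for necks, crests 56 mm high; back rail 48 mm behind it, wide scallops for bodies, crests 50 mm high. Open between the rails. Bottles lie level, 85 mm apart, caps to the front
- cradle0 (a point): place 0 of 4 in the rack, counted from its -y end (farthest from the robot): where the middle of a bottle lying fully home is, 60 mm above the table. x runs from the front rail to the back rail
- cradle1 (a point): place 1 of 4 in the rack, counted from its -y end (farthest from the robot): where the middle of a bottle lying fully home is, 60 mm above the table. x runs from the front rail to the back rail
- cradle2 (a point): place 2 of 4 in the rack, counted from its -y end (farthest from the robot): where the middle of a bottle lying fully home is, 60 mm above the table. x runs from the front rail to the back rail
- cradle3 (a point): place 3 of 4 in the rack, counted from its -y end (farthest from the robot): where the middle of a bottle lying fully home is, 60 mm above the table. x runs from the front rail to the back rail
- rack_front (a point): middle of the rack's front rail (the neck side), 60 mm above the table
- coaster_in (a point): white marble bottle coaster with a brass band, fixed: a round cup 72 mm across and 40 mm high. The point is the centre of its inner floor, 6 mm above the table; inside it is 64 mm wide and 34 mm deep
- well0 (a point): centre of ring 0 of the cruet caddy (fixed), on its board, 12 mm above the table: board 86 x 206 mm, two wire rings 100 mm apart along its y, each 60 mm wide inside, top 48 mm above the table; wire loops at both y ends up to 53 mm high. Either the oil or the mill may stand in either ring
- well1 (a point): centre of ring 1 of the cruet caddy (fixed), on its board, 12 mm above the table: board 86 x 206 mm, two wire rings 100 mm apart along its y, each 60 mm wide inside, top 48 mm above the table; wire loops at both y ends up to 53 mm high. Either the oil or the mill may stand in either ring
- mug1: mug, sage green, 76 mm wide, 95 mm high, at the robot's right; part of the laid table, not to be pushed away or tipped. Origin at the centre of its underside
- mug2: mug, sage green, 76 mm wide, 95 mm high, at the far left; part of the laid table, not to be pushed away or tipped. Origin at the centre of its underside
- bowl: bowl, sage green, 124 mm wide, 48 mm high, before the robot; part of the laid table, not to be pushed away or tipped. Origin at the centre of its underside
- tumbler1: amber tumbler, 70 mm wide, 110 mm high, at the far left beyond the rack; part of the laid table, not to be pushed away or tipped. Origin at the centre of its underside
- tumbler2: amber tumbler, 70 mm wide, 110 mm high, right of the caddy; part of the laid table, not to be pushed away or tipped. Origin at the centre of its underside
- spoon: steel spoon, 150 mm long, lying among the standing bottles; part of the laid table, not to be pushed away or tipped. Origin at the centre of its underside
Things that resemble listed ones, but are neither listed nor needed, are in the scene too. Of the things like the part that bears coaster_in, leave any that is brown, green or pink; of the rest the larger one is meant.

How it is judged:
By the outcome, as a careful person would: the job done as asked, in the order asked, and still so for the second after the job is handed in, with the robot touching nothing.
Of wine1, wine2, wine3, wine4, keeper only 3 to 4 are there at a start; the rules pass over those that are not, and their reading is None.
At some moment in a run one of wine1, wine2, wine3, wine4 may be knocked a few centimetres aside while the robot is not near it.
It also fails if it takes over 210 s, if anything falls off the work surface, if the arm or the gripper's body presses on something with over 40 N, if the wrist force passes 120 N, or if a joint passes its speed limit or range.

ROBOT

A 6-joint arm with a two-finger parallel gripper is mounted at the origin on the work surface. World frame = base frame: x ahead of the robot, y to its left, z up, the work surface at z = 0. Lengths are in m, angles in rad, forces in N, time in s.
With the tool pointing down it reaches from about 0.25 to 0.775 m from the base axis. Payload 4 kg.
Tool frame: the origin (TCP) lies at the centre of the arm's flange, where the gripper is bolted on; the fingertips stand 199 mm ahead of it and the grasp point (between the pads) lies 180 mm ahead of it (robot.tcp_to_tips is the z of the fingertips in the tool frame, in m); z points along the fingers, y is the line along which they close (so a half turn about z gives the same grasp; the last joint's range is limited). The gripper opens to 94 mm and grips with 3 to 60 N. Pads are 16 mm wide; open, the fingers measure 119 mm over their backs; the gripper's body (75 mm by 177 mm) begins 78 mm behind the grasp point.
Start: joints at [1.126, 0.087, 1.371, -0, 1.684, -0.103], TCP at [0.184, 0.518, 0.405] pointing down, gripper open.
Joint ranges: [-3.1, 3.1], [-0.76, 2.03], [0.27, 2.55], [-1.08, 4.22], [0.17, 2.65], [-2.57, 2.57]. Speed limits (rad/s): [2.79, 2.79, 3.14, 3.14, 3.14, 3.14].

INTERFACE

Orientations are given as [roll, pitch, yaw] about the fixed x, y, z axes, in that order (R = Rz(yaw) Ry(pitch) Rx(roll)).
In Python, from bench import robot gives the robot as it stands.
- The arm moves only by the tool play_rows, never from a script. Its arguments are lists of equal length, an entry for each row: "translation": the shift along the tool's x, y, z scaled (see below), a list of three; "twist": the turn, a rotation vector about the tool's x, y, z scaled (see below), a list of three; "gripper": the opening, from -1 (shut) to 1 (fully open). A call has 1 to 8 rows; each row shifts and turns the commanded pose from where the row before left it, along the tool's axes as they then stand; what a row does not reach is not made up. The controller multiplies each number of a shift by 0.04 m and each number of a turn by 0.1 rad. A row lasts 1/10 s, in which the tool goes at most 50 mm and 8.59 degrees, less where a joint would pass 70% of its speed; a pose out of reach is approached as far as the arm can. A call with a number of a shift or a turn outside -1 to 1 is refused whole. A call with a gripper value outside its range is refused whole. The fingers move at their own pace and stop on an object; the grip force is fixed at half the most. Time passes only in rows, so rows that do not move let the fingers close. It gives the time, the measured TCP pose, the force, the opening and the grip force at its end, in the units of the state.
- robot.get_obs(): the state, without advancing time (a new reading comes with each control period).
- robot.snapshot(name): name is "scene" or "top" or "wrist"; returns the picture (420x560x3 uint8, red, green, blue); there is no depth.
- robot.camera_model(name): a dict with "camera_matrix" (3x3 intrinsics, pixels), "rvec" (rotation vector, rad) and "tvec" (3), from world to camera coordinates, as OpenCV has them. Camera axes: x right, y down, z forward; pixel columns grow to the right and rows downward; lengths in m; the calibration is good to about 2 mm. A picture is of the moment at which its call begins: read the wrist's pose just before it. camera_model takes no time and is no camera call; for the wrist camera it gives the pose at the moment of the call.
- robot.close_job(): hands the job in; it is judged then, once.
Trained networks look in the newest picture that a camera, given by its name, has taken for a name from the list of things; names that differ only in an ending like _2 or _b are one class to them, and where a whole thing is asked for, a point or a joint stands for the part that bears it (a point fixed in the world has none). Each returns a list of dicts, best first, with "score" (0 to 1); they miss things now and then, are a little off and sometimes report something else, mostly with a low value. They report only what shows in the picture. A call takes as long as a camera call. They do not tell look-alikes from the thing itself.
- robot.recognise(name, camera): "centre" ([x, y, z] in m, in world coordinates, good to about 4 mm: the middle of the surface that is visible of it).
- robot.spot_point(name, camera): "centre" ([x, y, z] in m, in world coordinates, good to about 4 mm: a listed point, or the origin of a listed thing).
The state is a dict: "time": time; "joint_positions": joint angles; "qvel": joint speeds; "joint_torque": joint torques, N m; "tool_pos": TCP position; "ee_rot": TCP orientation; "wrist_force": force on the tool from outside, world axes, zero at the start; "wrist_torque": the same for the moment, N m; "width": finger opening in m; "finger_force": force on a finger pad.
Only numpy, scipy, OpenCV 4.12 (cv2) and the standard library are available. Lean on these libraries where they do the work, as an engineer would, in place of code of your own. Each camera call takes 0.05 s, during which the arm holds its last target. There are 200 camera calls.

## Working session

There is one attempt and no reset: what is moved stays moved. The work goes in short steps, Python scripts to look and compute and a tool call to move; the robot and the scene stay as the last step left them, time stands still between calls to the robot, and variables do not carry over. Pictures are saved under pics/ and viewed, at most 14 in all, crops included, and the job is handed in when it is done.

Besides the shell and the picture viewer there is one more tool, called by a JSON object that holds its "api" and its "payload", one argument or row to a line. play_rows: Moves the arm, as the interface text tells. Its arguments: {"type":"object","properties":{"translation":{"type":"array","items":{"type":"array","items":{"type":"number","minimum":-1,"maximum":1}}},"twist":{"type":"array","items":{"type":"array","items":{"type":"number","minimum":-1,"maximum":1}}},"gripper":{"type":"array","items":{"type":"number"}}},"required":["translation","twist","gripper"]}

```bash
mkdir -p pics; ls
python3 - <<'E'
from bench import robot
import cv2,numpy as np
o=robot.get_obs(); print({k:np.round(v,3).tolist() for k,v in o.items()})
for c in ("scene","top"):
    im=robot.snapshot(c); cv2.imwrite(f"pics/{c}0.png",im[:,:,::-1])
    m=robot.camera_model(c);R=cv2.Rodrigues(np.array(m["rvec"]))[0]; print(c,np.round(-R.T@np.array(m["tvec"]).ravel(),3),np.round(R,2).tolist())
    for n in ["wine1_mid","tonight_mid","keeper_mid","oil_mid","mill_mid","cradle0","cradle1","cradle2","cradle3","rack_front","coaster_in","well0","well1","mug1","mug2","bowl","tumbler1","tumbler2","spoon"]:
        print(n,[(np.round(d["centre"],3).tolist(),round(d["score"],2)) for d in robot.spot_point(n,c)])
E
```

```text
pics
{'time': 0.0, 'joint_positions': [1.126, 0.088, 1.372, -0.0, 1.684, -0.103], 'qvel': [-0.0, 0.001, -0.001, -0.001, -0.002, 0.0], 'joint_torque': [0.0, -34.017, -30.243, 0.072, 0.033, -0.0], 'tool_pos': [0.184, 0.518, 0.404], 'ee_rot': [-3.139, -0.0, 2.8], 'wrist_force': [0.453, -0.184, -0.413], 'wrist_torque': [-0.022, -0.037, 0.012], 'finger_force': 0.0, 'width': 0.094}
scene [1.258 0.543 0.929] [[-0.55, 0.84, 0.01], [0.56, 0.38, -0.73], [-0.62, -0.4, -0.68]]
wine1_mid [([0.664, -0.142, 0.081], 0.81), ([0.677, 0.404, -0.001], 0.37), ([0.332, 0.275, 0.001], 0.18)]
tonight_mid [([0.681, 0.192, 0.062], 0.92)]
keeper_mid [([0.516, 0.162, 0.062], 0.89), ([0.523, -0.08, 0.076], 0.28)]
oil_mid [([0.525, -0.082, 0.076], 0.86)]
mill_mid [([0.654, -0.258, 0.081], 0.58), ([0.391, 0.509, -0.005], 0.36)]
cradle0 [([0.599, 0.172, 0.063], 0.64), ([0.434, 0.132, 0.056], 0.64)]
cradle1 [([0.599, 0.172, 0.063], 0.64), ([0.434, 0.132, 0.056], 0.64)]
cradle2 [([0.599, 0.172, 0.063], 0.64), ([0.434, 0.132, 0.056], 0.64)]
cradle3 [([0.599, 0.172, 0.063], 0.64), ([0.434, 0.132, 0.056], 0.64)]
rack_fr
[... 1411 characters left out ...]
 -0.0], 0.84), ([0.505, 0.356, 0.011], 0.76), ([0.521, 0.612, 0.009], 0.68), ([0.392, 0.386, 0.006], 0.66), ([0.302, 0.408, 0.007], 0.66)]
well0 [([0.404, -0.331, 0.009], 0.83), ([0.439, -0.236, 0.012], 0.56), ([0.434, 0.139, 0.063], 0.16)]
well1 [([0.404, -0.331, 0.009], 0.83), ([0.439, -0.236, 0.012], 0.56), ([0.434, 0.139, 0.063], 0.16)]
mug1 [([0.378, -0.506, -0.001], 0.73), ([0.381, 0.514, -0.0], 0.67)]
mug2 [([0.378, -0.506, -0.001], 0.73), ([0.381, 0.514, -0.0], 0.67)]
bowl [([0.374, -0.04, -0.002], 0.87)]
tumbler1 [([0.675, 0.408, -0.002], 0.83), ([0.33, 0.274, 0.003], 0.58)]
tumbler2 [([0.675, 0.408, -0.002], 0.83), ([0.33, 0.274, 0.003], 0.58)]
spoon [([0.6, -0.092, -0.002], 0.87)]
```

View pics/scene0.png

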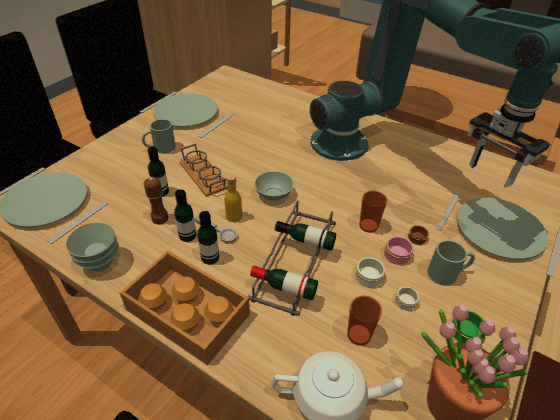

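View pics/top0.png

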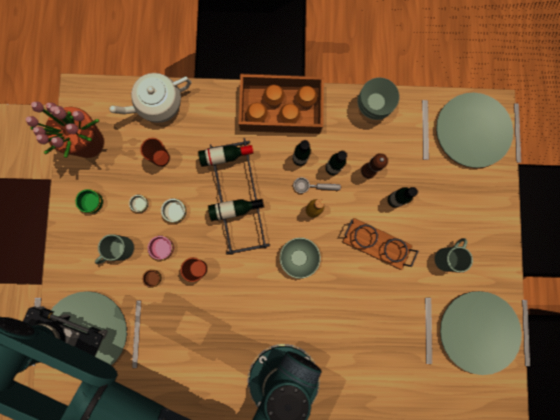

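Objects seen:
- **Tonight's bottle:** the red cap at top (246,150).
- **Keeper:** the black-capped bottle lying at (262,204).
- **Standing black-capped bottles:** three, near (302,153), (338,160) and (403,197).
- **Mill and oil:** (375,165) and (315,208).
- **Coaster candidates in the top view:** white (173,211), white (139,204), green (89,201), pink (161,248) and brown (152,278). The larger white one, (173,211), fits; I'll confirm it in a crop.

```bash
cat > h.py <<'E'
import numpy as np,cv2
from bench import robot
from scipy.spatial.transform import Rotation as Ro
def ray(cam,u,v,z,m=None):
    m=m or robot.camera_model(cam);R=cv2.Rodrigues(np.array(m["rvec"]))[0];t=np.array(m["tvec"]).ravel()
    c=-R.T@t;d=R.T@np.linalg.inv(np.array(m["camera_matrix"]))@np.array([u,v,1.])
    return c+d*(z-c[2])/d[2]
def proj(cam,P,m=None):
    m=m or robot.camera_model(cam)
    return cv2.projectPoints(np.atleast_2d(np.array(P,float)),np.array(m["rvec"]),np.array(m["tvec"]),np.array(m["camera_matrix"]),None)[0][:,0]
E
python3 - <<'E'
from h import *
a=cv2.imread("pics/top0.png");s=cv2.imread("pics/scene0.png")
c1=cv2.resize(a[130:230,280:430],(600,400),interpolation=cv2.INTER_CUBIC)
c2=cv2.resize(s[215:315,340:440],(400,400),interpolation=cv2.INTER_CUBIC)
c3=cv2.resize(a[180:230,120:220],(400,200),interpolation=cv2.INTER_CUBIC)
cv2.imwrite("pics/crop1.png",c1)
z=np.zeros((400,800,3),np.uint8);z[:,:400]=c2;z[:200,400:]=c3;cv2.imwrite("pics/crop2.png",z)
for n in ["wine1_mid","mill_mid","oil_mid"]:
  for c in ("scene","top"): print(n,c,[(np.round(d["centre"],3).tolist(),round(d["score"],2)) for d in robot.recognise(n,c)])
E
```

```text
wine1_mid scene [([0.678, -0.129, 0.089], 0.87)]
wine1_mid top [([0.652, -0.132, 0.109], 0.6)]
mill_mid scene [([0.669, -0.246, 0.091], 0.74)]
mill_mid top [([0.651, -0.25, 0.124], 0.67)]
oil_mid scene [([0.535, -0.068, 0.073], 0.63)]
oil_mid top [([0.512, -0.075, 0.09], 0.74)]
```

View pics/crop1.png

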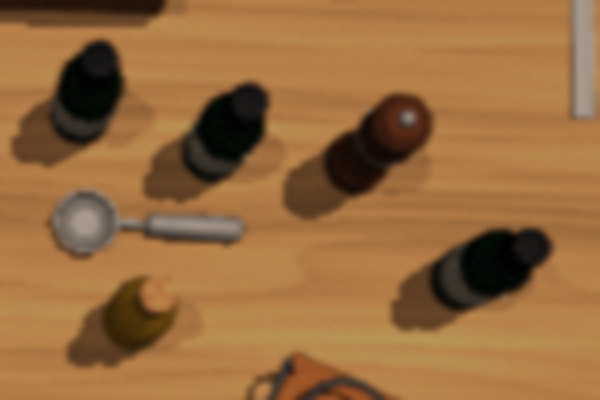

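View pics/crop2.png

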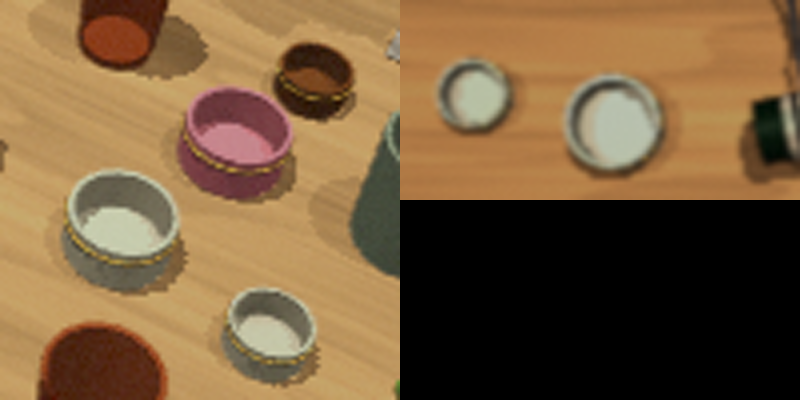

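The crop confirms the coaster: of the two white cups, the one at top (173,211) / scene (370,271) is clearly larger and has the brass band. The smaller one at (139,204) is a decoy. Next I'll make a few small wrist moves in free space to learn the kinematics.

{"api": "play_rows", "payload": {
  "translation": [
    [0,0,-0.5],
    [0,0,-0.5],
    [0,0,0],
    [0,0,0]
  ],
  "twist": [
    [1,0,0],
    [1,0,0],
    [1,0,0],
    [1,0,0]
  ],
  "gripper": [1,1,1,1]
}}

```text
time: 2.7
tool_pos: [0.185, 0.5202, 0.4459]
ee_rot: [-2.74, 0.0, 2.8]
wrist_force: [0.8, 0.2, 0.0]
width: 0.094
finger_force: 0.0
```

```bash
cat >> h.py <<'E'
import json
def log():
    o=robot.get_obs();open("log.txt","a").write(json.dumps([list(map(float,o["joint_positions"])),list(map(float,o["tool_pos"])),list(map(float,o["ee_rot"]))])+"\n")
    return o
def show():
    o=log();print(round(o["time"],2),"q",np.round(o["joint_positions"],3).tolist(),"p",np.round(o["tool_pos"],4).tolist(),"r",np.round(o["ee_rot"],3).tolist(),"w",round(float(o["width"]),4),"ff",round(float(o["finger_force"]),1),"F",np.round(o["wrist_force"],1).tolist())
    return o
E
echo '[[1.126, 0.0875, 1.3715, 0.0, 1.684, -0.103],[0.184, 0.518, 0.4045],[-3.139, 0, 2.8]]' > log.txt
python3 - <<'E'
from h import *
show()
for n,p,z in [("A",(305,145),.165),("B",(342.5,155.75),.165),("C",(412.75,191.75),.165),("mill",(380,161),.15),("oil",(319.5,203.75),.155)]: print(n,np.round(ray("top",*p,z),4))
E
```

```text
2.7 q [1.136, 0.222, 1.16, -0.044, 2.158, -0.109] p [0.185, 0.5202, 0.4459] r [-2.74, 0.0, 2.8] w 0.094 ff 0.0 F [0.8, 0.2, 0.0]
A [ 0.6865 -0.0366  0.165 ]
B [ 0.6589 -0.143   0.165 ]
C [ 0.5621 -0.3413  0.165 ]
mill [ 0.651  -0.2535  0.15  ]
oil [ 0.5219 -0.0812  0.155 ]
```

{"api": "play_rows", "payload": {
  "translation": [
    [0,0,0],
    [0,0,0],
    [0,0,0],
    [0,0,0]
  ],
  "twist": [
    [0,1,0],
    [0,1,0],
    [0,1,0],
    [0,1,0]
  ],
  "gripper": [1,1,1,1]
}}

```text
time: 3.1
tool_pos: [0.1851, 0.5202, 0.4447]
ee_rot: [-2.711, -0.37, 2.635]
wrist_force: [-0.3, -0.2, -0.4]
width: 0.0939
finger_force: 0.0
```

```bash
python3 -c "
from h import *
show()"
```

```text
3.1 q [1.038, 0.218, 1.189, 0.393, 2.163, 0.042] p [0.1851, 0.5202, 0.4447] r [-2.711, -0.37, 2.635] w 0.0939 ff 0.0 F [-0.3, -0.2, -0.4]
```

{"api": "play_rows", "payload": {
  "translation": [
    [0,0,0],
    [0,0,0],
    [0,0,0],
    [0,0,0],
    [0,0,0],
    [0,0,0],
    [0,0,0]
  ],
  "twist": [
    [-1,0,0],
    [-1,0,0],
    [-1,0,0],
    [-1,0,0],
    [-1,0,0],
    [-1,0,0],
    [-1,0,0]
  ],
  "gripper": [1,1,1,1,1,1,1]
}}

```text
time: 3.8
tool_pos: [0.1851, 0.52, 0.4449]
ee_rot: [2.867, -0.367, 2.637]
wrist_force: [0.2, 0.1, 1.0]
width: 0.0941
finger_force: 0.0
```

```bash
python3 -c "
from h import *
show()"
```

```text
3.8 q [1.027, -0.017, 1.429, 0.366, 1.458, 0.021] p [0.1851, 0.52, 0.4449] r [2.867, -0.367, 2.637] w 0.0941 ff 0.0 F [0.2, 0.1, 1.0]
```

{"api": "play_rows", "payload": {
  "translation": [
    [0,0,-0.5],
    [0,0,-0.5],
    [0,0,-0.5],
    [0,0,-0.5],
    [0,0,0],
    [0,0,0],
    [0,0,0]
  ],
  "twist": [
    [0,-1,0],
    [0,-1,0],
    [0,-1,0],
    [0,-1,0],
    [0,-1,0],
    [0,-1,0],
    [0,-1,0]
  ],
  "gripper": [1,1,1,1,1,1,1]
}}

```text
time: 4.5
tool_pos: [0.1888, 0.4938, 0.5203]
ee_rot: [2.876, 0.314, 2.454]
wrist_force: [-0.7, -0.5, 0.4]
width: 0.0938
finger_force: 0.0
```

```bash
python3 -c "
from h import *
show()"
```

```text
4.5 q [1.203, -0.003, 1.262, -0.377, 1.705, 0.193] p [0.1888, 0.4938, 0.5203] r [2.876, 0.314, 2.454] w 0.0938 ff 0.0 F [-0.7, -0.5, 0.4]
```

```bash
cat > kin.py <<'E'
import numpy as np,json
from scipy.spatial.transform import Rotation as Ro
from scipy.optimize import least_squares
L=[json.loads(l) for l in open("log.txt")]
def rot(q,s4,s5,s6,c):
    return Ro.from_euler("ZYZYZ",[q[0],q[1]+q[2],s4*q[3],s5*q[4],s6*q[5]+c])
def blocks(q,s4,s5):
    # p = Rz1(o1+Ry2(o2+Ry3(o3+Rz4(o4+Ry5 o5))))
    A=Ro.from_euler("Z",q[0]);B=A*Ro.from_euler("Y",q[1]);C=B*Ro.from_euler("Y",q[2]);D=C*Ro.from_euler("Z",s4*q[3]);E=D*Ro.from_euler("Y",s5*q[4])
    # params: o1=(a1,y,h) o2=z,x  o3=x,z  o5=x,y,z (o4 absorbed)
    cols=[A.as_matrix()[:,0],A.as_matrix()[:,1],A.as_matrix()[:,2],B.as_matrix()[:,2],C.as_matrix()[:,0],C.as_matrix()[:,2],D.as_matrix()[:,0],D.as_matrix()[:,1],E.as_matrix()[:,0],E.as_matrix()[:,2]]
    return np.stack(cols,1)
if __name__=="__main__":
    for s4 in (1,-1):
      for s6 in (1,-1):
        Rm=[Ro.from_euler("xyz",l[2]) for l in L]
        cs=[]
        f=lambda c:np.concatenate([(Rm[i].inv()*rot(L[i][0],s4,1,s6,c[0])).as_rotvec() for i in range(len(L))])
        best=min((least_squares(f,[c0]) for c0 in (0,1.5,3,-1.5)),key=lambda r:r.cost)
        print(s4,s6,best.x,best.cost)
    for s4 in (1,-1):
        M=np.concatenate([blocks(l[0],s4,1) for l in L]);y=np.concatenate([l[1] for l in L])
        x=np.linalg.solve(M.T@M+1e-7*np.eye(10),M.T@y);print(s4,np.round(x,4),np.abs(M@x-y).max())
E
python3 kin.py
```

```text
Traceback (most recent call last):
  File "kin.py", line 19, in <module>
    best=min((least_squares(f,[c0]) for c0 in (0,1.5,3,-1.5)),key=lambda r:r.cost)
  File "kin.py", line 19, in <genexpr>
    best=min((least_squares(f,[c0]) for c0 in (0,1.5,3,-1.5)),key=lambda r:r.cost)
              ~~~~~~~~~~~~~^^^^^^^^
  File "kin.py", line 18, in <lambda>
    f=lambda c:np.concatenate([(Rm[i].inv()*rot(L[i][0],s4,1,s6,c[0])).as_rotvec() for i in range(len(L))])
                                            ~~~^^^^^^^^^^^^^^^^^^^^^^
  File "kin.py", line 6, in rot
    return Ro.from_euler("ZYZYZ",[q[0],q[1]+q[2],s4*q[3],s5*q[4],s6*q[5]+c])
           ~~~~~~~~~~~~~^^^^^^^^^^^^^^^^^^^^^^^^^^^^^^^^^^^^^^^^^^^^^^^^^^^^
  File "scipy/spatial/transform/_rotation.pyx", line 1413, in scipy.spatial.transform._rotation.Rotation.from_euler
ValueError: Expected axis specification to be a non-empty string of upto 3 characters, got ZYZYZ
```

```bash
sed -i 's|return Ro.from_euler("ZYZYZ".*|return Ro.from_euler("ZYZ",[q[0],q[1]+q[2],s4*q[3]])*Ro.from_euler("YZ",[s5*q[4],s6*q[5]+c])|' kin.py; python3 kin.py
```

```text
1 1 [1.57075563] 7.384532659443412e-07
1 -1 [1.58833289] 0.12339538283944133
-1 1 [1.52817925] 0.8606381721787213
-1 -1 [1.54146428] 0.9782206897220856
1 [ 2.500e-03  5.710e-02  1.531e-01  4.498e-01  1.015e-01  4.970e-01
 -3.000e-04 -5.000e-04 -1.000e-04  1.516e-01] 0.00017857329252429777
-1 [-0.1804  0.1059  0.4141 -0.1412  0.0982  0.7282 -0.0849 -0.0519 -0.0148
 -0.0619] 0.00591165970865104
```

```bash
cat >> kin.py <<'E'
M=np.concatenate([blocks(l[0],1,1) for l in L]);X=np.linalg.solve(M.T@M+1e-7*np.eye(10),M.T@np.concatenate([l[1] for l in L]))
lo=np.array([-3.1,-.76,.27,-1.08,.17,-2.57]);hi=np.array([3.1,2.03,2.55,4.22,2.65,2.57])
def fk(q): return blocks(q,1,1)@X, rot(q,1,1,1,np.pi/2)
def ik(p,R,q0):
    def f(q):
        pp,r=fk(q);return np.concatenate([(pp-p)*5,(R.inv()*r).as_rotvec()])
    r=least_squares(f,np.clip(q0,lo+.01,hi-.01),bounds=(lo,hi),xtol=1e-10)
    return r.x,np.abs(r.fun).max()
def iks(p,R):
    out=[]
    for q4 in (0,.8,-.8,1.6,2.4,3.1):
      for q6 in (0,-1.5,1.5):
        q,e=ik(p,R,[np.arctan2(p[1],p[0]),.5,1.3,q4,1.3,q6])
        if e<1e-3 and not any(np.abs(q-o).max()<.05 for o in out): out.append(q)
    return out
def Rzy(z,y):
    z=np.array(z,float);z/=np.linalg.norm(z);y=np.array(y,float);y-=z*(y@z);y/=np.linalg.norm(y)
    return Ro.from_matrix(np.stack([np.cross(y,z),y,z],1))
# rack
r=least_squares(lambda v:np.concatenate([ (np.array([v[0],v[1]])+np.array([[np.cos(v[2]),-np.sin(v[2])],[np.sin(v[2]),np.cos(v[2])]])@np.array([x if x is not None else v[3],y]))-g for (x,y,g) in
 [(None,-.1275,[.6805,.1935]),(None,.0425,[.515,.1615]),(None,-.0425,[.599,.172]),(None,.1275,[.4335,.1345]),(None,-.1275,[.683,.194]),(-.058,0,[.5725,.1035])]]),[.56,.16,1.75,.01])
RO,RY,DX=r.x[:2],r.x[2],r.x[3]
rx=np.array([np.cos(RY),np.sin(RY),0]);ry=np.array([-rx[1],rx[0],0]);F=-rx
cr=[np.array([*RO,.06])+DX*rx+y*ry for y in (-.1275,-.0425,.0425,.1275)]
UP=np.array([0,0,1.])
S=.077
def lie(c,phi,sg,s=S,dz=0):   # tool pose gripping lying bottle with middle c
    z=-np.cos(phi)*UP-np.sin(phi)*F; R=Rzy(z,sg*ry); g=c-F*(.0825-s)+dz*UP
    return g-.18*R.as_matrix()[:,2],R
def stand(c,foot,phi,head,sg,s=S,dz=0):  # head: heading angle of tool; c xy
    u=np.array([np.cos(head),np.sin(head),0]);z=u*np.cos(phi)-UP*np.sin(phi);R=Rzy(z,sg*np.cross(UP,u))
    g=np.array([c[0],c[1],foot+s+dz]);return g-.18*R.as_matrix()[:,2],R
E
cat > feas.py <<'E'
from kin import *
print("rack",RO,RY,DX,"res",np.round(r.fun,3))
for phi in (35,45,55):
  p=np.radians(phi)
  for i in (0,1,3):
    for sg in (1,-1):
      print("lie",phi,i,sg,[np.round(q,2).tolist() for q in iks(*lie(cr[i],p,sg))])
  for n,c,ft in (("coaster",(.504,.355),.006),("A",(.6865,-.0366),0),("B",(.659,-.143),0),("C",(.562,-.341),0)):
    for sg in (1,-1):
      print(n,phi,sg,{h:[np.round(q,1).tolist() for q in iks(*stand(c,ft,p,np.radians(h),sg))] for h in (-90,-60,-30,0,30,60,90)})
E
python3 feas.py
```

```text
rack [0.55878013 0.15986   ] 1.7953230721880626 0.0057435536057673904 res [ 0.001  0.     0.001 -0.006 -0.     0.003 -0.     0.003 -0.001 -0.
 -0.001 -0.   ]
lie 35 0 1 []
lie 35 0 -1 [[-0.06, 0.59, 1.17, 0.58, 1.57, -0.34]]
lie 35 1 1 []
lie 35 1 -1 [[-0.1, 0.42, 1.42, 0.58, 1.52, -0.42]]
lie 35 3 1 []
lie 35 3 -1 [[-0.21, 0.09, 1.84, 0.55, 1.51, -0.55]]
coaster 35 1 {-90: [[0.8, 0.8, 0.9, -0.7, 2.1, 0.7]], -60: [[0.9, 0.6, 1.3, -0.9, 1.7, 0.5]], -30: [[1.0, 0.3, 1.7, -1.0, 1.3, 0.3]], 0: [], 30: [], 60: [], 90: []}
coaster 35 -1 {-90: [[0.8, 0.8, 0.9, -0.7, 2.1, -2.4]], -60: [], -30: [], 0: [], 30: [], 60: [[0.2, -0.0, 2.1, 1.2, 0.7, -0.1]], 90: [[0.1, 0.2, 1.8, 1.0, 1.3, -0.4]]}
A 35 1 {-90: [[0.3, 0.7, 1.2, -0.9, 1.6, 0.4]], -60: [[0.2, 0.4, 1.6, -1.1, 1.1, 0.2]], -30: [], 0: [], 30: [], 60: [], 90: []}
A 35 -1 {-90: [], -60: [], -30: [], 0: [[-0.2, 0.1, 2.0, 1.1, 0.2, 0.4]], 30: [[-0.5, 0.2, 1.9, 1.2, 0.9, -0.2]], 60: [[-0.6, 0.4, 1.5, 1.0, 1.4, -0.4]], 90: [[-0.5, 0.7, 1.1, 0.8, 1.8, -0.5]]}
B 35 1 {-90: [[0.1, 0.6, 1.4, -1.0, 1.5, 0.4]], -60: [], -30: [], 0: [], 30: [], 60: []
[... 3799 characters left out ...]
30: [], 60: [], 90: []}
B 55 -1 {-90: [], -60: [], -30: [[-0.2, 0.1, 1.8, -0.3, 0.7, 2.1]], 0: [[-0.4, 0.1, 1.8, 0.4, 0.7, 1.0]], 30: [[-0.6, 0.2, 1.6, 0.6, 1.0, 0.2]], 60: [[-0.6, 0.4, 1.4, 0.6, 1.4, -0.2]], 90: [[-0.5, 0.6, 1.1, 0.5, 1.7, -0.5]]}
C 55 1 {-90: [[-0.4, 0.3, 1.6, -0.6, 1.1, -0.1]], -60: [[-0.5, 0.1, 1.8, -0.5, 0.8, -0.7]], -30: [[-0.7, 0.0, 1.8, 0.1, 0.6, -1.8]], 0: [], 30: [], 60: [], 90: [[-0.8, 0.7, 1.0, 0.4, 1.9, 2.4]]}
C 55 -1 {-90: [], -60: [[-0.5, 0.1, 1.8, -0.5, 0.8, 2.4]], -30: [[-0.7, 0.0, 1.8, 0.1, 0.6, 1.3]], 0: [[-0.9, 0.1, 1.8, 0.6, 0.9, 0.4]], 30: [[-0.9, 0.3, 1.5, 0.6, 1.3, -0.1]], 60: [[-0.9, 0.5, 1.3, 0.6, 1.6, -0.4]], 90: [[-0.8, 0.7, 1.0, 0.4, 1.9, -0.8]]}
```

```bash
cat > plan.py <<'E'
from kin import *
from h import *
from scipy.spatial.transform import Slerp
D45=np.pi/4
def plan(wps,grip,rate=1.0):
    """wps: list of (tcp,R[,rate]); rotates about grasp point; prints rows"""
    o=show();p=np.array(o["tool_pos"]);R=Ro.from_euler("xyz",o["ee_rot"]);q=np.array(o["joint_positions"])
    T,W=[],[];zt=lambda R:R.as_matrix()[:,2];worst=0;tight=9;ends=[]
    for wp in wps:
        P,RR=wp[0],wp[1];rt=wp[2] if len(wp)>2 else rate
        g0=p+.18*zt(R);g1=P+.18*zt(RR);sl=Slerp([0,1],Ro.concatenate([R,RR]))
        n=max(1,int(np.ceil(max(np.linalg.norm(g1-g0)/.038,(R.inv()*RR).magnitude()/.12)/rt)))
        while 1:
            ts=np.linspace(0,1,n+1);Rs=sl(ts);ps=[g0+t*(g1-g0)-.18*zt(Rs[i]) for i,t in enumerate(ts)]
            st=max(max(np.abs(Rs[i].inv().apply(ps[i+1]-ps[i])).max()/.04,np.linalg.norm(ps[i+1]-ps[i])/.048,np.abs((Rs[i].inv()*Rs[i+1]).as_rotvec()).max()/.1) for i in range(n))
            if st<=.98*max(rt,.0): break
            n+=1
        for i in range(1,n+1):
            t=np.round(R.inv().apply(ps[i]-p)/.04,2);w=np.round((R.inv()*Rs[i]).as_rotvec()/.1,2)
            T.append(np.clip(t,-1,1)+0.);W.append(np.clip(w,-1,1)+0.)
            p=p+R.apply(T[-1]*.04);R=R*Ro.from_rotvec(W[-1]*.1)
            q2,e=ik(p,R,q);worst=max(worst,e,);v=np.abs(q2-q).max();tight=min(tight,(q2-lo).min(),(hi-q2).min())
            if v>.2 or e>2e-3: print("!! row",len(T),"dq",round(v,2),"err",round(e,4),np.round(q2,2))
            q=q2
        ends.append(len(T))
    print("rows",len(T),"ends",ends,"ikerr",round(worst,4),"limit margin",round(tight,2),"qend",np.round(q,2).tolist())
    f=lambda a:"["+", ".join("["+", ".join(f"{x:g}" for x in r)+"]" for r in a)+"]"
    for i in range(0,len(T),8): print("T",f(T[i:i+8]));print("W",f(W[i:i+8]));print("n",len(T[i:i+8]),"g",grip)
def up(pose,dz,rt=None):
    return (pose[0]+np.array([0,0,dz]),pose[1])+((rt,) if rt else ())
E
python3 - <<'E'
from plan import *
t=lie(np.array([.6805,.1935,.06]),D45,-1)
plan([up(t,.12)],0.5)
E
```

```text
4.5 q [1.203, -0.003, 1.262, -0.377, 1.705, 0.193] p [0.1888, 0.4938, 0.5203] r [2.876, 0.314, 2.454] w 0.0938 ff 0.0 F [-0.7, -0.5, 0.4]
rows 18 ends [18] ikerr 0.0 limit margin 0.67 qend [-0.12, 0.55, 1.06, 0.75, 1.78, -0.28]
T [[-0.84, -0.06, 0.45], [-0.87, -0.03, 0.43], [-0.89, 0, 0.39], [-0.91, 0.04, 0.35], [-0.92, 0.06, 0.32], [-0.94, 0.1, 0.27], [-0.95, 0.12, 0.25], [-0.95, 0.16, 0.2]]
W [[0.04, 0.53, 0.45], [0.04, 0.53, 0.45], [0.03, 0.54, 0.44], [0.04, 0.53, 0.45], [0.04, 0.53, 0.45], [0.04, 0.53, 0.45], [0.04, 0.53, 0.44], [0.03, 0.54, 0.45]]
n 8 g 0.5
T [[-0.95, 0.2, 0.17], [-0.95, 0.22, 0.12], [-0.95, 0.26, 0.09], [-0.94, 0.29, 0.05], [-0.93, 0.32, 0.01], [-0.91, 0.35, -0.03], [-0.89, 0.38, -0.06], [-0.88, 0.41, -0.1]]
W [[0.04, 0.53, 0.45], [0.04, 0.53, 0.45], [0.04, 0.53, 0.45], [0.04, 0.54, 0.44], [0.03, 0.53, 0.45], [0.04, 0.53, 0.45], [0.04, 0.53, 0.45], [0.04, 0.53, 0.45]]
n 8 g 0.5
T [[-0.84, 0.44, -0.13], [-0.82, 0.46, -0.17]]
W [[0.04, 0.54, 0.44], [0.04, 0.53, 0.45]]
n 2 g 0.5
```

{"api": "play_rows", "payload": {
  "translation": [
    [-0.84,-0.06,0.45],
    [-0.87,-0.03,0.43],
    [-0.89,0,0.39],
    [-0.91,0.04,0.35],
    [-0.92,0.06,0.32],
    [-0.94,0.1,0.27],
    [-0.95,0.12,0.25],
    [-0.95,0.16,0.2]
  ],
  "twist": [
    [0.04,0.53,0.45],
    [0.04,0.53,0.45],
    [0.03,0.54,0.44],
    [0.04,0.53,0.45],
    [0.04,0.53,0.45],
    [0.04,0.53,0.45],
    [0.04,0.53,0.44],
    [0.03,0.54,0.45]
  ],
  "gripper": [0.5,0.5,0.5,0.5,0.5,0.5,0.5,0.5]
}}

```text
time: 5.3
tool_pos: [0.432, 0.3098, 0.4467]
ee_rot: [2.893, -0.197, 2.218]
wrist_force: [0.6, 0.9, -0.0]
width: 0.0705
finger_force: 0.0
```

{"api": "play_rows", "payload": {
  "translation": [
    [-0.95,0.2,0.17],
    [-0.95,0.22,0.12],
    [-0.95,0.26,0.09],
    [-0.94,0.29,0.05],
    [-0.93,0.32,0.01],
    [-0.91,0.35,-0.03],
    [-0.89,0.38,-0.06],
    [-0.88,0.41,-0.1]
  ],
  "twist": [
    [0.04,0.53,0.45],
    [0.04,0.53,0.45],
    [0.04,0.53,0.45],
    [0.04,0.54,0.44],
    [0.03,0.53,0.45],
    [0.04,0.53,0.45],
    [0.04,0.53,0.45],
    [0.04,0.53,0.45]
  ],
  "gripper": [0.5,0.5,0.5,0.5,0.5,0.5,0.5,0.5]
}}

```text
time: 6.1
tool_pos: [0.6566, 0.1205, 0.3362]
ee_rot: [3.063, -0.679, 1.905]
wrist_force: [1.4, 0.2, -0.5]
width: 0.0707
finger_force: 0.0
```

{"api": "play_rows", "payload": {
  "translation": [
    [-0.84,0.44,-0.13],
    [-0.82,0.46,-0.17],
    [0,0,0]
  ],
  "twist": [
    [0.04,0.54,0.44],
    [0.04,0.53,0.45],
    [0,0,0]
  ],
  "gripper": [0.5,0.5,0.5]
}}

```text
time: 6.4
tool_pos: [0.7094, 0.0714, 0.2971]
ee_rot: [-3.123, -0.789, 1.777]
wrist_force: [0.4, -0.2, -1.4]
width: 0.0704
finger_force: 0.0
```

```bash
sed -i 's/def plan(wps,grip,rate=1.0):/def plan(wps,grip,rate=1.0,dec=2):/; s#/.04,2);w=#/.04,dec);w=#; s#as_rotvec()/.1,2)#as_rotvec()/.1,dec)#' plan.py
python3 - <<'E'
from plan import *
show()
im=robot.snapshot("wrist");m=robot.camera_model("wrist");R=cv2.Rodrigues(np.array(m["rvec"]))[0];print("cam",-R.T@np.array(m["tvec"]).ravel(),R[2])
for n in ["tonight_mid","keeper_mid","rack_front","cradle1","coaster_in"]: print(n,[(np.round(d["centre"],3).tolist(),round(d["score"],2)) for d in robot.spot_point(n,"wrist")])
im=im[:,:,::-1].copy()
for s,col in ((.0825,(0,255,0)),(-.0825,(255,0,0))):
    x,y=proj("wrist",np.array([.6805,.1935,.06])+F*s,m)[0];cv2.circle(im,(int(x),int(y)),4,col,-1)
cv2.imwrite("pics/w1.png",im)
E
```

```text
6.4 q [-0.122, 0.563, 1.064, 0.748, 1.779, -0.276] p [0.7094, 0.0714, 0.2971] r [-3.123, -0.789, 1.777] w 0.0704 ff 0.0 F [0.4, -0.2, -1.4]
cam [0.6946528  0.13216297 0.33229473] [-0.1260144   0.51643918 -0.84700114]
tonight_mid []
keeper_mid []
rack_front []
cradle1 []
coaster_in [([0.392, 0.386, 0.003], 0.98), ([0.528, 0.614, 0.008], 0.84), ([0.529, 0.462, 0.006], 0.8), ([0.299, 0.408, 0.006], 0.73), ([0.505, 0.352, 0.003], 0.71)]
```

View pics/w1.png

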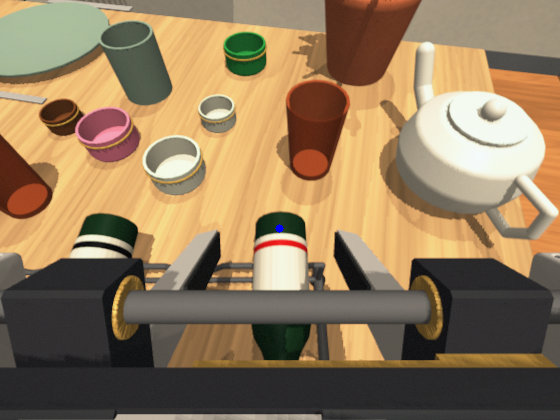

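The bottle with the red label band (tonight's) is centred between the fingers at (280,230), and its projected foot matches. I can descend and grip.

Run:
```python
from plan import *
t=lie(np.array([.6805,.1935,.06]),D45,-1)
plan([up(t,0)],0.5,.8)
```

```text
6.7 q [-0.115, 0.548, 1.065, 0.75, 1.78, -0.277] p [0.7067, 0.0769, 0.307] r [-3.142, -0.786, 1.799] w 0.0707 ff 0.0 F [-0.2, 0.1, 0.7]
rows 4 ends [4] ikerr 0.0 limit margin 0.83 qend [-0.12, 0.64, 1.17, 0.73, 1.63, -0.41]
T [[-0.54, 0, 0.52], [-0.54, 0.01, 0.52], [-0.54, 0, 0.52], [-0.54, 0, 0.51]]
W [[-0.01, 0, 0.01], [0, 0, 0], [-0.01, -0.01, 0.01], [0, 0, 0]]
n 4 g 0.5
```

{"api": "play_rows", "payload": {
  "translation": [
    [-0.54,0,0.52],
    [-0.54,0,0.52],
    [-0.54,0,0.52],
    [-0.54,0,0.51],
    [0,0,0],
    [0,0,0],
    [0,0,0]
  ],
  "twist": [
    [0,0,0],
    [0,0,0],
    [0,0,0],
    [0,0,0],
    [0,0,0],
    [0,0,0],
    [0,0,0]
  ],
  "gripper": [0.5,0.5,0.5,0.5,0.5,0.5,0.5]
}}

```text
time: 7.4
tool_pos: [0.708, 0.0738, 0.1883]
ee_rot: [3.139, -0.786, 1.799]
wrist_force: [-0.6, -0.8, 1.0]
width: 0.0705
finger_force: 0.0
```

{"api": "play_rows", "payload": {
  "translation": [
    [0,0,0],
    [0,0,0],
    [0,0,0],
    [0,0,0],
    [0,0,0]
  ],
  "twist": [
    [0,0,0],
    [0,0,0],
    [0,0,0],
    [0,0,0],
    [0,0,0]
  ],
  "gripper": [-1,-1,-1,-1,-1]
}}

```text
time: 7.9
tool_pos: [0.7087, 0.0731, 0.1869]
ee_rot: [3.139, -0.787, 1.797]
wrist_force: [5.9, 0.0, 3.7]
width: 0.0497
finger_force: 30.0
```

Run:
```python
from plan import *
t=lie(np.array([.6805,.1935,.06]),D45,-1)
h=np.radians(-75)
s=stand((.504,.355),.008,D45,h,1)
m=up(stand((.58,.27),.008,D45,h,1),.2)
plan([up(t,.1),up(t,.2),m,up(s,.12),up(s,.05)],-1)
```

```text
7.9 q [-0.12, 0.644, 1.169, 0.732, 1.632, -0.415] p [0.7087, 0.0731, 0.1869] r [3.139, -0.787, 1.797] w 0.0497 ff 30.0 F [5.9, 0.0, 3.7]
rows 29 ends [3, 6, 23, 27, 29] ikerr 0.0 limit margin 0.31 qend [0.84, 0.58, 1.12, -0.67, 1.87, 0.51]
T [[0.6, 0, -0.58], [0.61, -0.01, -0.58], [0.6, 0, -0.58], [0.59, 0, -0.59], [0.59, 0, -0.59], [0.59, 0, -0.59], [0.54, -0.12, 0.09], [0.54, -0.12, 0.08]]
W [[0.01, -0.01, 0], [0, 0, 0.01], [0.01, -0.01, 0], [0, 0, 0], [0, 0, 0], [0, 0, 0], [0, -0.92, -0.02], [0, -0.93, -0.03]]
n 8 g -1
T [[0.55, -0.12, 0.06], [0.55, -0.12, 0.05], [0.55, -0.12, 0.04], [0.56, -0.11, 0.03], [0.55, -0.12, 0.02], [0.56, -0.12, 0], [0.55, -0.12, -0.02], [0.55, -0.11, -0.02]]
W [[0, -0.92, -0.02], [0, -0.93, -0.03], [0, -0.92, -0.02], [0, -0.92, -0.03], [0, -0.93, -0.02], [0, -0.92, -0.02], [0, -0.92, -0.03], [0, -0.93, -0.02]]
n 8 g -1
T [[0.55, -0.12, -0.04], [0.54, -0.12, -0.05], [0.53, -0.11, -0.06], [0.53, -0.12, -0.07], [0.52, -0.11, -0.08], [0.51, -0.12, -0.09], [0.49, -0.11, -0.09], [0.8, -0.32, -0.1]]
W [[0, -0.92, -0.03], [0, -0.93, -0.02], [0, -0.92, -0.03], [0, -0.92, -0.02], [0, -0.93, -0.02], [0, -0.92, -0.03], [0, -0.93, -0.02], [0, 0, 0]]
n 8 g -1
T [[0.81, -0.32, -0.09], [0.8, -0.33, -0.1], [0.81, -0.32, -0.1], [0.62, 0, 0.62], [0.61, 0, 0.62]]
W [[0, 0, 0], [0, 0, 0], [0, 0, 0], [0, 0, 0], [0, 0, 0]]
n 5 g -1
```

{"api": "play_rows", "payload": {
  "translation": [
    [0.6,0,-0.58],
    [0.6,0,-0.58],
    [0.6,0,-0.58],
    [0.59,0,-0.59],
    [0.59,0,-0.59],
    [0.59,0,-0.59],
    [0.54,-0.12,0.09],
    [0.54,-0.12,0.08]
  ],
  "twist": [
    [0,0,0],
    [0,0,0],
    [0,0,0],
    [0,0,0],
    [0,0,0],
    [0,0,0],
    [0,-0.92,-0.02],
    [0,-0.92,-0.02]
  ],
  "gripper": [-1,-1,-1,-1,-1,-1,-1,-1]
}}

```text
time: 8.7
tool_pos: [0.6902, 0.1069, 0.4082]
ee_rot: [-3.135, -0.597, 1.795]
wrist_force: [0.2, 0.2, -3.6]
width: 0.0497
finger_force: 30.0
```

{"api": "play_rows", "payload": {
  "translation": [
    [0.55,-0.12,0.06],
    [0.55,-0.12,0.05],
    [0.55,-0.12,0.04],
    [0.56,-0.12,0.03],
    [0.55,-0.12,0.02],
    [0.56,-0.12,0],
    [0.55,-0.12,-0.02],
    [0.55,-0.12,-0.02]
  ],
  "twist": [
    [0,-0.92,-0.02],
    [0,-0.93,-0.03],
    [0,-0.92,-0.02],
    [0,-0.92,-0.03],
    [0,-0.93,-0.02],
    [0,-0.92,-0.02],
    [0,-0.92,-0.03],
    [0,-0.93,-0.02]
  ],
  "gripper": [-1,-1,-1,-1,-1,-1,-1,-1]
}}

```text
time: 9.5
tool_pos: [0.6124, 0.2645, 0.4496]
ee_rot: [-3.14, 0.141, 1.818]
wrist_force: [0.1, -0.6, -3.7]
width: 0.0498
finger_force: 30.0
```

{"api": "play_rows", "payload": {
  "translation": [
    [0.55,-0.12,-0.04],
    [0.54,-0.12,-0.05],
    [0.53,-0.12,-0.06],
    [0.53,-0.12,-0.07],
    [0.52,-0.12,-0.08],
    [0.51,-0.12,-0.09],
    [0.49,-0.12,-0.09],
    [0.8,-0.32,-0.1]
  ],
  "twist": [
    [0,-0.92,-0.03],
    [0,-0.93,-0.02],
    [0,-0.92,-0.03],
    [0,-0.92,-0.02],
    [0,-0.93,-0.02],
    [0,-0.92,-0.03],
    [0,-0.93,-0.02],
    [0,0,0]
  ],
  "gripper": [-1,-1,-1,-1,-1,-1,-1,-1]
}}

```text
time: 10.3
tool_pos: [0.526, 0.4138, 0.3894]
ee_rot: [-3.132, 0.786, 1.838]
wrist_force: [-0.2, 1.4, -3.3]
width: 0.0493
finger_force: 30.0
```

{"api": "play_rows", "payload": {
  "translation": [
    [0.8,-0.32,-0.1],
    [0.8,-0.32,-0.1],
    [0.8,-0.32,-0.1],
    [0.4,0,0.4],
    [0.4,0,0.4],
    [0,0,0],
    [0,0,0]
  ],
  "twist": [
    [0,0,0],
    [0,0,0],
    [0,0,0],
    [0,0,0],
    [0,0,0],
    [0,0,0],
    [0,0,0]
  ],
  "gripper": [-1,-1,-1,-1,-1,-1,-1]
}}

```text
time: 11.0
tool_pos: [0.4687, 0.4769, 0.2858]
ee_rot: [-3.131, 0.785, 1.84]
wrist_force: [0.1, 0.8, -2.9]
width: 0.0495
finger_force: 30.0
```

Run:
```python
from plan import *
h=np.radians(-75)
for c in ("scene","top"):
    im=robot.snapshot(c);cv2.imwrite(f"pics/{c}1.png",im[:,:,::-1])
    for n in ("tonight_mid","coaster_in"): print(c,n,[(np.round(d["centre"],3).tolist(),round(d["score"],2)) for d in robot.spot_point(n,c)])
o=show()
R=Ro.from_euler("xyz",o["ee_rot"]).as_matrix();print("grasp pt",np.array(o["tool_pos"])+.18*R[:,2], "tilt c",R@np.array([-np.sin(D45),0,-np.cos(D45)]), R@np.array([-np.cos(D45),0,-np.sin(D45)]))
im=cv2.imread("pics/scene1.png");cv2.imwrite("pics/s1c.png",cv2.resize(im[150:330,270:470],(800,600)[:2] and (660,594),interpolation=cv2.INTER_CUBIC))
```

```text
scene tonight_mid [([0.503, 0.351, 0.162], 0.87)]
scene coaster_in [([0.504, 0.355, 0.008], 0.79), ([0.39, 0.386, 0.001], 0.76), ([0.524, 0.463, 0.005], 0.72), ([0.529, 0.62, 0.008], 0.72)]
top tonight_mid [([0.502, 0.355, 0.166], 0.74)]
top coaster_in [([0.391, 0.388, 0.004], 0.93), ([0.299, 0.411, 0.01], 0.74), ([0.504, 0.353, 0.008], 0.57), ([0.523, 0.616, 0.007], 0.5), ([0.527, 0.462, -0.0], 0.48)]
11.3 q [0.842, 0.554, 1.092, -0.673, 1.91, 0.486] p [0.4691, 0.4772, 0.2889] r [-3.139, 0.781, 1.834] w 0.0495 ff 30.0 F [-0.2, 0.6, -3.9]
grasp pt [0.50168265 0.35467571 0.16108868] tilt c [ 0.00275551 -0.00343097  0.99999032] [ 0.00275551 -0.00343097  0.99999032]
```

View pics/s1c.png

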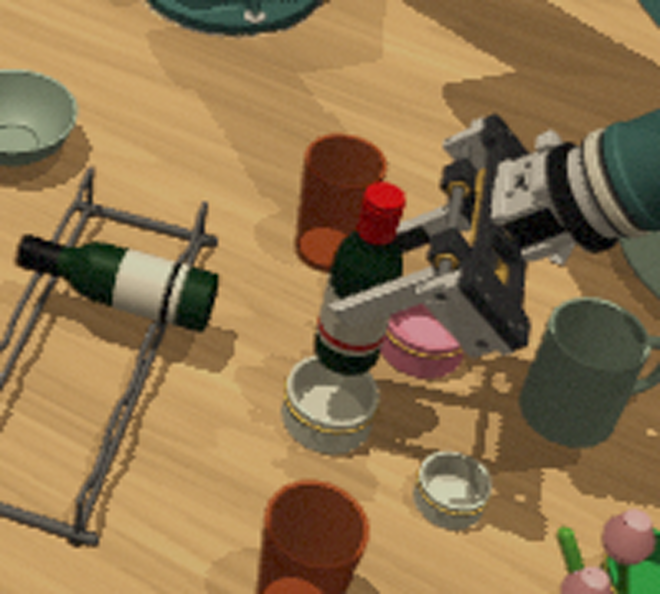

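The bottle is upright and centred over the larger white coaster, at crop (335,395). Lowering it now.

{"api": "play_rows", "payload": {
  "translation": [
    [0.4,0.05,0.4],
    [0.4,0,0.4],
    [0.3,0,0.3],
    [0.15,0,0.15],
    [0,0,0],
    [0,0,0],
    [0,0,0]
  ],
  "twist": [
    [0,0,0],
    [0,0,0],
    [0,0,0],
    [0,0,0],
    [0,0,0],
    [0,0,0],
    [0,0,0]
  ],
  "gripper": [-1,-1,-1,-1,-1,-1,-1]
}}

```text
time: 12.0
tool_pos: [0.4708, 0.4782, 0.2183]
ee_rot: [-3.14, 0.782, 1.834]
wrist_force: [-0.2, -0.1, -4.0]
width: 0.0496
finger_force: 30.0
```

{"api": "play_rows", "payload": {
  "translation": [
    [0.03,0,0.03],
    [0,0,0],
    [0,0,0]
  ],
  "twist": [
    [0,0,0],
    [0,0,0],
    [0,0,0]
  ],
  "gripper": [-1,-1,-1]
}}

```text
time: 12.3
tool_pos: [0.4705, 0.4779, 0.2153]
ee_rot: [-3.137, 0.782, 1.836]
wrist_force: [-0.5, 0.1, -3.6]
width: 0.0496
finger_force: 30.0
```

{"api": "play_rows", "payload": {
  "translation": [
    [0.03,0,0.03],
    [0,0,0],
    [0,0,0]
  ],
  "twist": [
    [0,0,0],
    [0,0,0],
    [0,0,0]
  ],
  "gripper": [-1,-1,-1]
}}

```text
time: 12.6
tool_pos: [0.4706, 0.4779, 0.2135]
ee_rot: [-3.137, 0.783, 1.836]
wrist_force: [-0.1, 0.2, -2.1]
width: 0.0495
finger_force: 30.0
```

{"api": "play_rows", "payload": {
  "translation": [
    [0.03,0,0.03],
    [0,0,0],
    [0,0,0]
  ],
  "twist": [
    [0,0,0],
    [0,0,0],
    [0,0,0]
  ],
  "gripper": [-1,-1,-1]
}}

```text
time: 12.9
tool_pos: [0.4705, 0.4779, 0.2133]
ee_rot: [-3.139, 0.784, 1.834]
wrist_force: [-0.4, -0.3, 6.4]
width: 0.0497
finger_force: 30.0
```

{"api": "play_rows", "payload": {
  "translation": [
    [0.02,0,0.02],
    [0,0,0],
    [0,0,0]
  ],
  "twist": [
    [0,0,0],
    [0,0,0],
    [0,0,0]
  ],
  "gripper": [-1,-1,-1]
}}

```text
time: 13.2
tool_pos: [0.4705, 0.478, 0.2132]
ee_rot: [-3.14, 0.784, 1.833]
wrist_force: [-1.3, -0.2, 8.4]
width: 0.0493
finger_force: 29.9
```

{"api": "play_rows", "payload": {
  "translation": [
    [0,0,0],
    [0,0,0],
    [0,0,0],
    [0,0,-0.3],
    [0,0,-0.7],
    [0,0,-1],
    [0,0,-1],
    [0,0,-1]
  ],
  "twist": [
    [0,0,0],
    [0,0,0],
    [0,0,0],
    [0,0,0],
    [0,0,0],
    [0,0,0],
    [0,0,0],
    [0,0,0]
  ],
  "gripper": [0,0.3,0.5,0.5,0.5,0.5,0.5,0.5]
}}

```text
time: 14.0
tool_pos: [0.441, 0.5881, 0.3251]
ee_rot: [-3.136, 0.782, 1.837]
wrist_force: [0.1, 0.5, 0.7]
width: 0.0705
finger_force: 0.0
```

Run:
```python
from plan import *
h=np.radians(-90)
for c in ("scene","top"):
    im=robot.snapshot(c);cv2.imwrite(f"pics/{c}2.png",im[:,:,::-1])
    for n in ("tonight_mid","wine1_mid","wine3_mid"): print(c,n,[(np.round(d["centre"],3).tolist(),round(d["score"],2)) for d in robot.spot_point(n,c)])
a,b=cv2.imread("pics/top2.png"),cv2.imread("pics/scene2.png")
c1=cv2.resize(a[130:220,280:430],(600,360),interpolation=cv2.INTER_CUBIC);z=np.zeros((600,800,3),np.uint8);z[:360,:600]=c1;z[360:,:400]=cv2.resize(b[150:282,240:460],(400,240));z[360:,400:]=cv2.resize(b[150:282,120:340],(400,240))
cv2.imwrite("pics/c3.png",z)
s=stand((.6865,-.0366),0,D45,h,1)
plan([up(stand((.6,.1),0,D45,h,1),.3),up(s,.2)],.5,1,1)
```

```text
scene tonight_mid [([0.506, 0.354, 0.089], 0.6)]
scene wine1_mid [([0.664, -0.141, 0.085], 0.76)]
scene wine3_mid []
top tonight_mid [([0.502, 0.357, 0.089], 0.95), ([0.442, -0.237, 0.012], 0.46)]
top wine1_mid [([0.662, -0.134, 0.079], 0.91)]
top wine3_mid [([0.377, -0.503, 0.002], 0.39), ([0.682, 0.19, 0.061], 0.26)]
14.4 q [0.958, 0.722, 0.769, -0.678, 2.109, 0.475] p [0.4421, 0.586, 0.3216] r [-3.132, 0.785, 1.839] w 0.0705 ff 0.0 F [0.0, -0.5, 0.4]
rows 18 ends [12, 18] ikerr 0.0 limit margin 0.25 qend [0.2, 0.47, 0.98, -0.79, 1.8, 0.06]
T [[-0.8, 0.1, 0.3], [-0.9, 0.2, 0.3], [-0.8, 0.1, 0.3], [-0.8, 0.2, 0.3], [-0.9, 0.2, 0.3], [-0.8, 0.2, 0.3], [-0.8, 0.2, 0.2], [-0.8, 0.3, 0.3]]
W [[0.1, 0, 0.2], [0.2, 0, 0.1], [0.1, 0, 0.2], [0.2, 0, 0.1], [0.1, 0, 0.2], [0.2, 0, 0.1], [0.1, 0, 0.2], [0.2, 0, 0.2]]
n 8 g 0.5
T [[-0.9, 0.2, 0.3], [-0.8, 0.3, 0.3], [-0.8, 0.3, 0.3], [-0.8, 0.3, 0.2], [-0.1, 0.4, 0.7], [-0.1, 0.3, 0.7], [-0.1, 0.4, 0.7], [-0.1, 0.4, 0.7]]
W [[0.1, 0, 0.1], [0.2, 0, 0.2], [0.1, 0, 0.1], [0.2, 0, 0.2], [0, 0, 0], [0, 0, 0], [0, 0, 0], [0, 0, 0]]
n 8 g 0.5
T [[-0.1, 0.3, 0.7], [-0.1, 0.4, 0.7]]
W [[0, 0, 0], [0, 0, 0]]
n 2 g 0.5
```

View pics/c3.png

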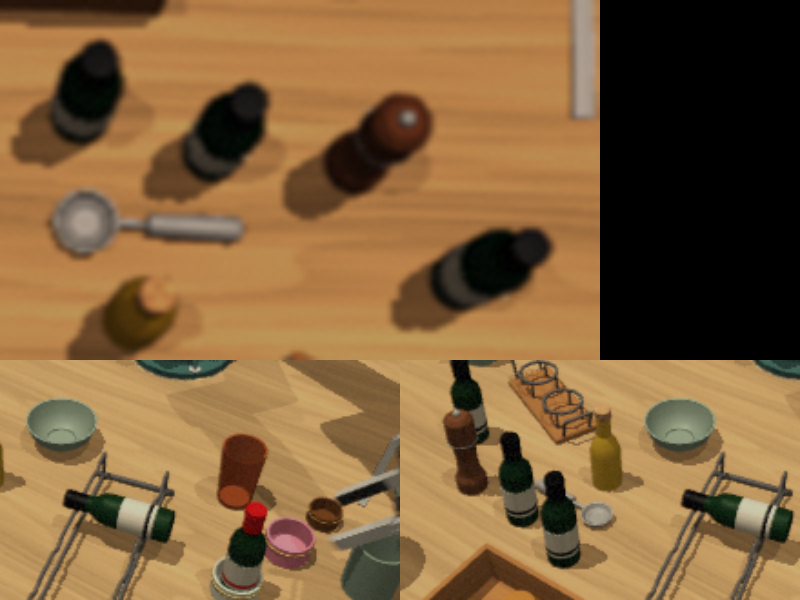

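Tonight's bottle stands in the coaster. The three standing bottles haven't moved. I'll check them from the scene camera and go on to bottle A.

Run:
```python
from h import *
for p in ((205.8,216.6),(180.5,192.9),(153,152.8)): print(np.round(ray("scene",*p,.165),4))
print("box near edge", np.round(ray("top",300,133,.0),3),np.round(ray("top",300,131,.05),3))
```

```text
[ 0.6937 -0.0255  0.165 ]
[ 0.6624 -0.1377  0.165 ]
[ 0.5752 -0.3242  0.165 ]
box near edge [ 0.773 -0.035  0.   ] [ 0.764 -0.031  0.05 ]
```

{"api": "play_rows", "payload": {
  "translation": [
    [-0.8,0.1,0.3],
    [-0.9,0.2,0.3],
    [-0.8,0.1,0.3],
    [-0.8,0.2,0.3],
    [-0.9,0.2,0.3],
    [-0.8,0.2,0.3],
    [-0.8,0.2,0.2],
    [-0.8,0.3,0.3]
  ],
  "twist": [
    [0.1,0,0.2],
    [0.2,0,0.1],
    [0.1,0,0.2],
    [0.2,0,0.1],
    [0.1,0,0.2],
    [0.2,0,0.1],
    [0.1,0,0.2],
    [0.2,0,0.2]
  ],
  "gripper": [0.5,0.5,0.5,0.5,0.5,0.5,0.5,0.5]
}}

```text
time: 15.2
tool_pos: [0.5482, 0.3482, 0.4447]
ee_rot: [3.14, 0.784, 1.653]
wrist_force: [0.4, 0.0, 0.4]
width: 0.0703
finger_force: 0.0
```

{"api": "play_rows", "payload": {
  "translation": [
    [-0.9,0.2,0.3],
    [-0.8,0.3,0.3],
    [-0.8,0.3,0.3],
    [-0.8,0.3,0.2],
    [-0.1,0.4,0.7],
    [-0.1,0.3,0.7],
    [-0.1,0.4,0.7],
    [-0.1,0.4,0.7]
  ],
  "twist": [
    [0.1,0,0.1],
    [0.2,0,0.2],
    [0.1,0,0.1],
    [0.2,0,0.2],
    [0,0,0],
    [0,0,0],
    [0,0,0],
    [0,0,0]
  ],
  "gripper": [0.5,0.5,0.5,0.5,0.5,0.5,0.5,0.5]
}}

```text
time: 16.0
tool_pos: [0.6594, 0.1359, 0.437]
ee_rot: [3.141, 0.783, 1.57]
wrist_force: [0.7, 0.6, 0.6]
width: 0.0704
finger_force: 0.0
```

{"api": "play_rows", "payload": {
  "translation": [
    [0,0,0],
    [0,0,0],
    [0,0,0]
  ],
  "twist": [
    [0,0,0],
    [0,0,0],
    [0,0,0]
  ],
  "gripper": [0.5,0.5,0.5]
}}

```text
time: 16.3
tool_pos: [0.6588, 0.1382, 0.4394]
ee_rot: [3.137, 0.782, 1.568]
wrist_force: [-0.4, 0.5, -0.3]
width: 0.0701
finger_force: 0.0
```

Run:
```python
from plan import *
show();im=robot.snapshot("wrist")[:,:,::-1].copy();m=robot.camera_model("wrist")
for c in [(.6865,-.0366),(.659,-.143)]:
    for z in (0.,.165):
        x,y=proj("wrist",[*c,z],m)[0];cv2.circle(im,(int(x),int(y)),4,(255,0,255),-1)
cv2.imwrite("pics/w2.png",im)
print([(np.round(d["centre"],3).tolist(),round(d["score"],2)) for d in robot.spot_point("wine1_mid","wrist")])
```

```text
16.3 q [0.275, 0.438, 0.958, -0.795, 1.886, 0.073] p [0.6588, 0.1382, 0.4394] r [3.137, 0.782, 1.568] w 0.0701 ff 0.0 F [-0.4, 0.5, -0.3]
[([0.663, -0.141, 0.079], 0.83)]
```

View pics/w2.png

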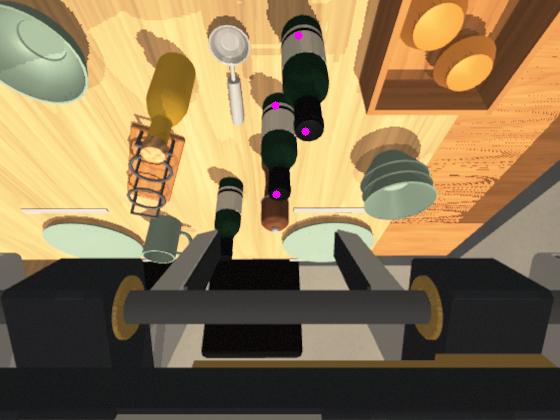

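The wrist view shows A at (300,75), B at (277,140) and C at (229,210). The projected points for A sit about 5 px to the left of the bottle, so I'll use the mean of the two cameras: A (0.690,-0.031), B (0.661,-0.141), C (0.5685,-0.333).

Run:
```python
from plan import *
s=stand((.690,-.031),0,D45,np.radians(-90),1)
plan([up(s,.13),up(s,0,.7)],.5)
```

```text
16.4 q [0.276, 0.438, 0.957, -0.795, 1.885, 0.073] p [0.6587, 0.1387, 0.4402] r [3.135, 0.782, 1.568] w 0.0702 ff 0.0 F [1.1, 0.0, 0.0]
rows 9 ends [4, 9] ikerr 0.0 limit margin 0.29 qend [0.21, 0.6, 1.2, -0.76, 1.55, 0.31]
T [[0.28, 0.19, 0.66], [0.28, 0.2, 0.65], [0.28, 0.19, 0.66], [0.28, 0.2, 0.66], [0.46, 0, 0.46], [0.46, 0, 0.46], [0.46, 0, 0.46], [0.45, 0, 0.46]]
W [[0.01, -0.01, -0.01], [0.01, -0.01, 0], [0.01, -0.01, -0.01], [0.01, 0, 0], [0, 0, 0], [0, 0, 0], [0, 0, 0], [0, 0, 0]]
n 8 g 0.5
T [[0.46, -0.01, 0.46]]
W [[0, 0, 0]]
n 1 g 0.5
```

{"api": "play_rows", "payload": {
  "translation": [
    [0.28,0.2,0.66],
    [0.28,0.2,0.66],
    [0.28,0.19,0.66],
    [0.28,0.19,0.66],
    [0,0,0],
    [0.46,0,0.46],
    [0.46,0,0.46],
    [0.46,0,0.46]
  ],
  "twist": [
    [0,0,0],
    [0,0,0],
    [0,0,0],
    [0,0,0],
    [0,0,0],
    [0,0,0],
    [0,0,0],
    [0,0,0]
  ],
  "gripper": [0.5,0.5,0.5,0.5,0.5,0.5,0.5,0.5]
}}

```text
time: 17.2
tool_pos: [0.691, 0.0969, 0.2567]
ee_rot: [3.132, 0.782, 1.566]
wrist_force: [-0.1, -0.4, 0.1]
width: 0.0707
finger_force: 0.0
```

{"api": "play_rows", "payload": {
  "translation": [
    [0.46,0,0.46],
    [0.46,0,0.46],
    [0,0,0],
    [0,0,0],
    [0,0,0],
    [0,0,0],
    [0,0,0],
    [0,0,0]
  ],
  "twist": [
    [0,0,0],
    [0,0,0],
    [0,0,0],
    [0,0,0],
    [0,0,0],
    [0,0,0],
    [0,0,0],
    [0,0,0]
  ],
  "gripper": [0.5,0.5,0.5,0,-1,-1,-1,-1]
}}

```text
time: 18.0
tool_pos: [0.6914, 0.0959, 0.2053]
ee_rot: [3.133, 0.783, 1.565]
wrist_force: [-1.0, 3.3, 6.8]
width: 0.0493
finger_force: 30.0
```

```bash
cat >> plan.py <<'E'
def gp():
    o=robot.get_obs();R=Ro.from_euler("xyz",o["ee_rot"]).as_matrix();return np.array(o["tool_pos"])+.18*R[:,2]
E
python3 - <<'E'
from plan import *
print("g",gp())
g=gp();h=np.radians(-90)
cv2.imwrite("pics/scene3.png",robot.snapshot("scene")[:,:,::-1])
print([(np.round(d["centre"],3).tolist(),round(d["score"],2)) for d in robot.spot_point("wine1_mid","scene")])
s=stand(g[:2],0,D45,h,1)
t=lie(cr[0],D45,-1)
print(cr)
m=lie(np.array([.69,.05,.06]),D45,-1)
plan([up(s,.1),up(s,.2),up(lie(np.array([.67,.10,.06]),D45,-1),.25),up(t,.1)],-1,.9)
E
```

```text
g [ 0.69217928 -0.03107604  0.07777935]
[([0.666, -0.144, 0.081], 0.88)]
[array([0.68180105, 0.19384663, 0.06      ]), array([0.59893459, 0.1749218 , 0.06      ]), array([0.51606812, 0.15599697, 0.06      ]), array([0.43320166, 0.13707215, 0.06      ])]
18.1 q [0.207, 0.6, 1.198, -0.764, 1.548, 0.31] p [0.6914, 0.096, 0.2053] r [3.133, 0.783, 1.565] w 0.0495 ff 30.0 F [-1.8, 1.6, 6.2]
rows 30 ends [3, 6, 24, 30] ikerr 0.0 limit margin 0.29 qend [-0.12, 0.56, 1.08, 0.75, 1.75, -0.3]
T [[-0.58, 0.01, -0.59], [-0.58, 0.01, -0.58], [-0.58, 0.01, -0.59], [-0.59, 0, -0.59], [-0.59, 0, -0.59], [-0.59, 0, -0.58], [-0.29, -0.03, -0.15], [-0.27, -0.03, -0.14]]
W [[0.01, -0.01, -0.01], [0.02, 0, -0.02], [0.01, -0.01, -0.01], [0, 0, 0], [0, 0, 0], [0, 0, 0], [0, 0.87, -0.14], [0, 0.87, -0.14]]
n 8 g -1
T [[-0.26, -0.02, -0.13], [-0.25, -0.03, -0.12], [-0.24, -0.02, -0.1], [-0.22, -0.02, -0.09], [-0.22, -0.02, -0.08], [-0.21, -0.02, -0.06], [-0.2, -0.01, -0.05], [-0.2, -0.01, -0.03]]
W [[0, 0.87, -0.14], [0, 0.86, -0.13], [0, 0.87, -0.14], [0, 0.87, -0.14], [0, 0.87, -0.14], [0, 0.87, -0.14], [0, 0.87, -0.13], [0, 0.87, -0.14]]
n 8 g -1
T [[-0.2, -0.01, -0.01], [-0.19, 0, 0.01], [-0.19, 0, 0.02], [-0.2, 0, 0.04], [-0.19, 0, 0.06], [-0.21, 0.01, 0.07], [-0.2, 0, 0.09], [-0.22, 0.01, 0.1]]
W [[0, 0.87, -0.14], [0, 0.86, -0.14], [0, 0.87, -0.14], [0, 0.87, -0.14], [0, 0.87, -0.13], [0, 0.87, -0.14], [0, 0.87, -0.14], [0, 0.87, -0.14]]
n 8 g -1
T [[-0.18, 0.14, 0.7], [-0.18, 0.13, 0.71], [-0.18, 0.14, 0.7], [-0.18, 0.13, 0.71], [-0.18, 0.14, 0.7], [-0.18, 0.13, 0.71]]
W [[0, 0, 0], [0, 0, 0], [0, 0, 0], [0, 0, 0], [0, 0, 0], [0, 0, 0]]
n 6 g -1
```

{"api": "play_rows", "payload": {
  "translation": [
    [-0.3,0,-0.3],
    [-0.58,0,-0.58],
    [-0.58,0,-0.58],
    [-0.59,0,-0.59],
    [-0.59,0,-0.59],
    [-0.59,0,-0.58],
    [-0.5,0,-0.4],
    [-0.27,-0.03,-0.14]
  ],
  "twist": [
    [0,0,0],
    [0,0,0],
    [0,0,0],
    [0,0,0],
    [0,0,0],
    [0,0,0],
    [0,0.87,-0.14],
    [0,0.87,-0.14]
  ],
  "gripper": [-1,-1,-1,-1,-1,-1,-1,-1]
}}

```text
time: 18.9
tool_pos: [0.6891, 0.0876, 0.4257]
ee_rot: [-3.129, 0.604, 1.602]
wrist_force: [-0.4, 0.2, -2.5]
width: 0.0493
finger_force: 30.0
```

{"api": "play_rows", "payload": {
  "translation": [
    [-0.26,-0.02,-0.13],
    [-0.25,-0.03,-0.12],
    [-0.24,-0.02,-0.1],
    [-0.22,-0.02,-0.09],
    [-0.22,-0.02,-0.08],
    [-0.21,-0.02,-0.06],
    [-0.2,-0.01,-0.05],
    [-0.2,-0.01,-0.03]
  ],
  "twist": [
    [0,0.87,-0.14],
    [0,0.87,-0.14],
    [0,0.87,-0.14],
    [0,0.87,-0.14],
    [0,0.87,-0.14],
    [0,0.87,-0.14],
    [0,0.87,-0.14],
    [0,0.87,-0.14]
  ],
  "gripper": [-1,-1,-1,-1,-1,-1,-1,-1]
}}

```text
time: 19.7
tool_pos: [0.6886, 0.0292, 0.4689]
ee_rot: [-3.099, -0.094, 1.696]
wrist_force: [0.9, -0.1, -2.5]
width: 0.0494
finger_force: 30.0
```

{"api": "play_rows", "payload": {
  "translation": [
    [-0.2,-0.01,-0.01],
    [-0.19,0,0.01],
    [-0.19,0,0.02],
    [-0.2,0,0.04],
    [-0.19,0,0.06],
    [-0.21,0,0.07],
    [-0.2,0,0.09],
    [-0.22,0,0.1]
  ],
  "twist": [
    [0,0.87,-0.14],
    [0,0.87,-0.14],
    [0,0.87,-0.14],
    [0,0.87,-0.14],
    [0,0.87,-0.14],
    [0,0.87,-0.14],
    [0,0.87,-0.14],
    [0,0.87,-0.14]
  ],
  "gripper": [-1,-1,-1,-1,-1,-1,-1,-1]
}}

```text
time: 20.5
tool_pos: [0.6958, -0.0203, 0.4307]
ee_rot: [3.135, -0.791, 1.802]
wrist_force: [-0.0, 0.5, -3.1]
width: 0.0489
finger_force: 30.0
```

{"api": "play_rows", "payload": {
  "translation": [
    [-0.18,0.14,0.7],
    [-0.18,0.14,0.7],
    [-0.18,0.14,0.7],
    [-0.18,0.14,0.7],
    [0,0,0],
    [0,0,0]
  ],
  "twist": [
    [0,0,0],
    [0,0,0],
    [0,0,0],
    [0,0,0],
    [0,0,0],
    [0,0,0]
  ],
  "gripper": [-1,-1,-1,-1,-1,-1]
}}

```text
time: 21.1
tool_pos: [0.7046, 0.0433, 0.3312]
ee_rot: [3.138, -0.79, 1.801]
wrist_force: [-1.0, -0.5, -2.5]
width: 0.0497
finger_force: 30.0
```

Run:
```python
from plan import *
for c in ("scene","top"):
    im=robot.snapshot(c);cv2.imwrite(f"pics/{c}4.png",im[:,:,::-1])
    for n in ("keeper_mid","wine1_mid","rack_front"): print(c,n,[(np.round(d["centre"],3).tolist(),round(d["score"],2)) for d in robot.spot_point(n,c)])
t=lie(cr[0],D45,-1,s=.0778)
plan([up(t,.06),up(t,.012,.6)],-1)
print(gp())
```

```text
scene keeper_mid [([0.516, 0.159, 0.064], 0.87)]
scene wine1_mid [([0.666, -0.142, 0.085], 0.69)]
scene rack_front [([0.572, 0.103, 0.059], 0.74), ([0.559, -0.344, 0.083], 0.22), ([0.676, 0.163, 0.201], 0.18)]
top keeper_mid [([0.51, 0.16, 0.059], 0.91), ([0.404, -0.332, 0.009], 0.55)]
top wine1_mid [([0.604, 0.171, 0.06], 0.28)]
top rack_front [([0.574, 0.106, 0.062], 0.78)]
21.5 q [-0.162, 0.535, 1.034, 0.752, 1.841, -0.283] p [0.7048, 0.043, 0.3323] r [3.135, -0.789, 1.802] w 0.0493 ff 30.0 F [0.5, 0.4, -3.1]
rows 6 ends [3, 6] ikerr 0.0 limit margin 0.8 qend [-0.12, 0.63, 1.16, 0.73, 1.65, -0.4]
T [[-0.33, 0.09, 0.67], [-0.33, 0.09, 0.68], [-0.32, 0.09, 0.67], [-0.28, 0, 0.28], [-0.29, 0, 0.29], [-0.28, 0, 0.28]]
W [[0.01, -0.01, 0.02], [0, -0.02, 0.01], [0.01, -0.01, 0.02], [0, 0, 0], [0, 0, 0], [0, 0, 0]]
n 6 g -1
[0.67663978 0.16761934 0.20549765]
```

{"api": "play_rows", "payload": {
  "translation": [
    [-0.35,0.09,0.69],
    [-0.35,0.09,0.69],
    [-0.32,0.09,0.68],
    [-0.28,0,0.28],
    [-0.28,0,0.28],
    [-0.28,0,0.28],
    [0,0,0],
    [0,0,0]
  ],
  "twist": [
    [0,0,0.02],
    [0,-0.02,0.01],
    [0,-0.02,0.02],
    [0,0,0],
    [0,0,0],
    [0,0,0],
    [0,0,0],
    [0,0,0]
  ],
  "gripper": [-1,-1,-1,-1,-1,-1,-1,-1]
}}

```text
time: 22.3
tool_pos: [0.709, 0.0745, 0.1972]
ee_rot: [3.141, -0.787, 1.794]
wrist_force: [0.2, 0.1, -3.2]
width: 0.0496
finger_force: 30.0
```

Run:
```python
from plan import *
im=robot.snapshot("wrist");cv2.imwrite("pics/w4.png",im[:,:,::-1])
t=lie(cr[0]+.0015*rx,D45,-1,s=.0778)
plan([up(t,.008)],-1)
print(gp(),"target",t[0]+.18*t[1].as_matrix()[:,2], "rel rack",[(gp()-cr[0])@v for v in (rx,ry)])
```

```text
22.35 q [-0.118, 0.635, 1.16, 0.733, 1.644, -0.401] p [0.7092, 0.0746, 0.198] r [3.139, -0.786, 1.796] w 0.0497 ff 30.0 F [0.2, -0.0, -2.5]
rows 1 ends [1] ikerr 0.0 limit margin 0.89 qend [-0.12, 0.64, 1.16, 0.73, 1.64, -0.4]
T [[-0.03, 0, 0.07]]
W [[0.02, -0.01, 0]]
n 1 g -1
[0.68116459 0.19884766 0.07083916] target [0.68042065 0.199891   0.06      ] rel rack [np.float64(0.005017208533301331), np.float64(-0.0004929749056658231)]
```

View pics/w4.png

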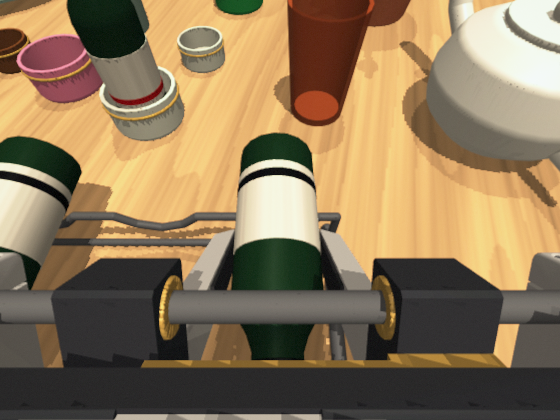

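{"api": "play_rows", "payload": {
  "translation": [
    [-0.12,0,0.14],
    [0,0,0],
    [0,0,0],
    [-0.03,0,0.03],
    [0,0,0],
    [0,0,0]
  ],
  "twist": [
    [0,0,0],
    [0,0,0],
    [0,0,0],
    [0,0,0],
    [0,0,0],
    [0,0,0]
  ],
  "gripper": [-1,-1,-1,-1,-1,-1]
}}

```text
time: 22.95
tool_pos: [0.7094, 0.0753, 0.1921]
ee_rot: [3.134, -0.788, 1.801]
wrist_force: [-1.2, -3.9, 9.5]
width: 0.0492
finger_force: 30.0
```

{"api": "play_rows", "payload": {
  "translation": [
    [-0.03,0,0.03],
    [0,0,0],
    [0,0,0]
  ],
  "twist": [
    [0,0,0],
    [0,0,0],
    [0,0,0]
  ],
  "gripper": [-1,-1,-1]
}}

```text
time: 23.25
tool_pos: [0.7094, 0.0751, 0.1919]
ee_rot: [3.132, -0.789, 1.802]
wrist_force: [-2.8, -5.1, 14.0]
width: 0.0497
finger_force: 30.0
```

{"api": "play_rows", "payload": {
  "translation": [
    [-0.03,0,0.03],
    [0,0,0],
    [0,0,0]
  ],
  "twist": [
    [0,0,0],
    [0,0,0],
    [0,0,0]
  ],
  "gripper": [-1,-1,-1]
}}

```text
time: 23.55
tool_pos: [0.7094, 0.075, 0.1917]
ee_rot: [3.131, -0.79, 1.804]
wrist_force: [-5.1, -5.4, 17.4]
width: 0.0493
finger_force: 30.0
```

{"api": "play_rows", "payload": {
  "translation": [
    [0.02,0,-0.02],
    [0,0,0],
    [0,0,0],
    [0,0,0],
    [0,0,0],
    [0,0,0]
  ],
  "twist": [
    [0,0,0],
    [0,0,0],
    [0,0,0],
    [0,0,0],
    [0,0,0],
    [0,0,0]
  ],
  "gripper": [-1,-1,0.1,0.2,0.4,0.4]
}}

```text
time: 24.15
tool_pos: [0.7083, 0.0758, 0.1844]
ee_rot: [-3.139, -0.787, 1.793]
wrist_force: [-0.1, -0.1, 0.3]
width: 0.0652
finger_force: 0.0
```

Run:
```python
from plan import *
for c in ("scene","top"):
    im=robot.snapshot(c);cv2.imwrite(f"pics/{c}5.png",im[:,:,::-1])
    print([(np.round(d["centre"],3).tolist(),round(d["score"],2)) for d in robot.spot_point("keeper_mid",c)])
im=robot.snapshot("wrist");cv2.imwrite("pics/w5.png",im[:,:,::-1])
a=cv2.imread("pics/scene5.png")[190:320,210:350];z=np.zeros((600,800,3),np.uint8)
z[:,:]=0;z[:300,:323]=cv2.resize(a,(323,300),interpolation=cv2.INTER_CUBIC);z[:300,330:730]=cv2.resize(im[:,:,::-1],(400,300))
t=cv2.imread("pics/top5.png")[130:260,190:290];z[300:,:231]=cv2.resize(t,(231,300),interpolation=cv2.INTER_CUBIC)
cv2.imwrite("pics/c5.png",z)
```

```text
[([0.517, 0.159, 0.064], 0.79), ([0.556, 0.162, 0.001], 0.65), ([0.332, 0.274, -0.001], 0.65)]
[([0.512, 0.162, 0.06], 0.59)]
```

View pics/c5.png

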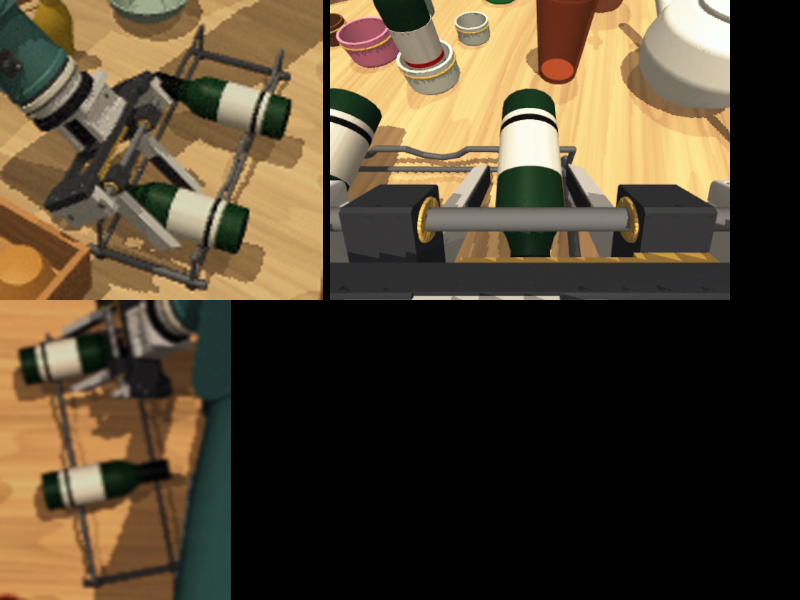

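Bottle A lies in cradle 0 parallel to the keeper, at the same depth. Next I'll lift off and check bottle B.

Run:
```python
from plan import *
t=up(lie(cr[0],D45,-1),.22)
s=stand((.661,-.141),0,D45,np.radians(-88),1)
plan([t,up(stand((.66,-.05),0,D45,np.radians(-88),1),.25),up(s,.2)],.5,1,1)
```

```text
24.4 q [-0.117, 0.646, 1.17, 0.732, 1.629, -0.413] p [0.7086, 0.0757, 0.1851] r [-3.141, -0.786, 1.794] w 0.0658 ff 0.0 F [0.7, -0.2, 0.2]
rows 25 ends [6, 22, 25] ikerr 0.0 limit margin 0.27 qend [0.06, 0.34, 1.16, -0.79, 1.64, -0.04]
T [[0.7, 0, -0.7], [0.6, 0, -0.6], [0.7, 0, -0.7], [0.6, 0, -0.6], [0.7, 0, -0.7], [0.6, 0, -0.6], [0.2, -0.1, -0.3], [0.2, -0.1, -0.3]]
W [[0, 0, 0], [0, 0, 0], [0, 0, 0], [0, 0, 0], [0, 0, 0], [0, 0, 0], [0, -1, 0.1], [0, -1, 0.2]]
n 8 g 0.5
T [[0.2, -0.1, -0.2], [0.1, -0.1, -0.2], [0.2, -0.1, -0.2], [0, -0.1, -0.2], [0.1, -0.1, -0.1], [0.1, -0.1, -0.1], [0, -0.1, -0.1], [0.1, -0.1, 0]]
W [[0, -0.9, 0.1], [0, -1, 0.1], [0, -1, 0.2], [0, -1, 0.1], [0, -1, 0.1], [0, -0.9, 0.2], [0, -1, 0.1], [0, -1, 0.1]]
n 8 g 0.5
T [[0.1, -0.1, 0], [0, 0, 0.1], [0.1, -0.1, 0.1], [0, 0, 0.2], [0.1, -0.1, 0.1], [0.1, 0, 0.2], [-0.2, 0, 0.8], [-0.3, -0.1, 0.9]]
W [[0, -1, 0.1], [0, -0.9, 0.2], [0, -1, 0.1], [0, -1, 0.1], [0, -1, 0.2], [0, -1, 0.1], [0, 0, 0], [0, 0, 0]]
n 8 g 0.5
T [[-0.2, 0, 0.8]]
W [[0, 0, 0]]
n 1 g 0.5
```

{"api": "play_rows", "payload": {
  "translation": [
    [0.3,0,-0.3],
    [0.6,0,-0.6],
    [0.7,0,-0.7],
    [0.7,0,-0.7],
    [0.7,0,-0.7],
    [0.7,0,-0.7],
    [0.4,-0.1,-0.5],
    [0.2,-0.1,-0.3]
  ],
  "twist": [
    [0,0,0],
    [0,0,0],
    [0,0,0],
    [0,0,0],
    [0,0,0],
    [0,0,0],
    [0,-1,0.1],
    [0,-1,0.2]
  ],
  "gripper": [0.5,0.5,0.5,0.5,0.5,0.5,0.5,0.5]
}}

```text
time: 25.2
tool_pos: [0.7012, 0.0691, 0.4402]
ee_rot: [-3.127, -0.581, 1.762]
wrist_force: [0.1, -0.3, 0.2]
width: 0.0705
finger_force: 0.0
```

{"api": "play_rows", "payload": {
  "translation": [
    [0.2,-0.1,-0.2],
    [0.1,-0.1,-0.2],
    [0.2,-0.1,-0.2],
    [0,-0.1,-0.2],
    [0.1,-0.1,-0.1],
    [0.1,-0.1,-0.1],
    [0,-0.1,-0.1],
    [0.1,-0.1,0]
  ],
  "twist": [
    [0,-0.9,0.1],
    [0,-1,0.1],
    [0,-1,0.2],
    [0,-1,0.1],
    [0,-1,0.1],
    [0,-0.9,0.2],
    [0,-1,0.1],
    [0,-1,0.1]
  ],
  "gripper": [0.5,0.5,0.5,0.5,0.5,0.5,0.5,0.5]
}}

```text
time: 26.0
tool_pos: [0.6687, 0.079, 0.4895]
ee_rot: [-3.107, 0.201, 1.681]
wrist_force: [-0.1, -0.1, 0.1]
width: 0.0703
finger_force: 0.0
```

{"api": "play_rows", "payload": {
  "translation": [
    [0.1,-0.1,0],
    [0,0,0.1],
    [0.1,-0.1,0.1],
    [0,0,0.2],
    [0.1,-0.1,0.1],
    [0.1,0,0.2],
    [0,0,0],
    [0,0,0]
  ],
  "twist": [
    [0,-1,0.1],
    [0,-0.9,0.2],
    [0,-1,0.1],
    [0,-1,0.1],
    [0,-1,0.2],
    [0,-1,0.1],
    [0,0,0],
    [0,0,0]
  ],
  "gripper": [0.5,0.5,0.5,0.5,0.5,0.5,0.5,0.5]
}}

```text
time: 26.8
tool_pos: [0.6565, 0.0787, 0.4563]
ee_rot: [-3.141, 0.786, 1.606]
wrist_force: [0.5, -0.3, 0.2]
width: 0.0707
finger_force: 0.0
```

```bash
cat >> plan.py <<'E'
def fitb(c0,views):
    """refine a standing black-capped bottle's xy: dark pixels of its silhouette vs projected axis, views=[(cam,img,model)]"""
    pass
E
python3 - <<'E'
from plan import *
show()
for c in ("scene","top","wrist"):
    im=robot.snapshot(c);cv2.imwrite(f"pics/{c}6.png",im[:,:,::-1])
    for n in ("wine1_mid","wine2_mid","wine3_mid","wine4_mid"): print(c,n,[(np.round(d["centre"],3).tolist(),round(d["score"],2)) for d in robot.spot_point(n,c)][:3])
a,b,w=[cv2.imread(f"pics/{c}6.png") for c in ("top","scene","wrist")]
z=np.zeros((600,800,3),np.uint8)
z[:300,:400]=cv2.resize(a[140:230,300:420],(400,300),interpolation=cv2.INTER_CUBIC)
z[:300,400:]=cv2.resize(b[130:235,120:260],(400,300),interpolation=cv2.INTER_CUBIC)
z[300:,:400]=cv2.resize(w,(400,300))
z[300:,400:]=cv2.resize(b[180:330,220:420],(400,300))
cv2.imwrite("pics/c6.png",z)
E
```

```text
26.8 q [0.194, 0.38, 1.004, -0.804, 1.815, -0.022] p [0.6565, 0.0787, 0.4563] r [-3.141, 0.786, 1.606] w 0.0707 ff 0.0 F [0.5, -0.3, 0.2]
scene wine1_mid [([0.517, 0.161, 0.063], 0.73), ([0.557, 0.163, 0.003], 0.61), ([0.523, -0.08, 0.078], 0.32)]
scene wine2_mid [([0.681, 0.193, 0.061], 0.94), ([0.652, -0.261, 0.079], 0.44), ([0.521, -0.082, 0.076], 0.41)]
scene wine3_mid [([0.378, -0.504, 0.001], 0.15)]
scene wine4_mid [([0.56, -0.342, 0.083], 0.64)]
top wine1_mid [([0.657, -0.262, 0.079], 0.69), ([0.661, -0.14, 0.081], 0.64)]
top wine2_mid []
top wine3_mid []
top wine4_mid [([0.567, -0.344, 0.082], 0.72), ([0.37, -0.043, -0.001], 0.52)]
wrist wine1_mid [([0.661, -0.14, 0.08], 0.61)]
wrist wine2_mid []
wrist wine3_mid [([0.562, -0.344, 0.084], 0.3)]
wrist wine4_mid [([0.564, -0.343, 0.082], 0.82)]
```

View pics/c6.png

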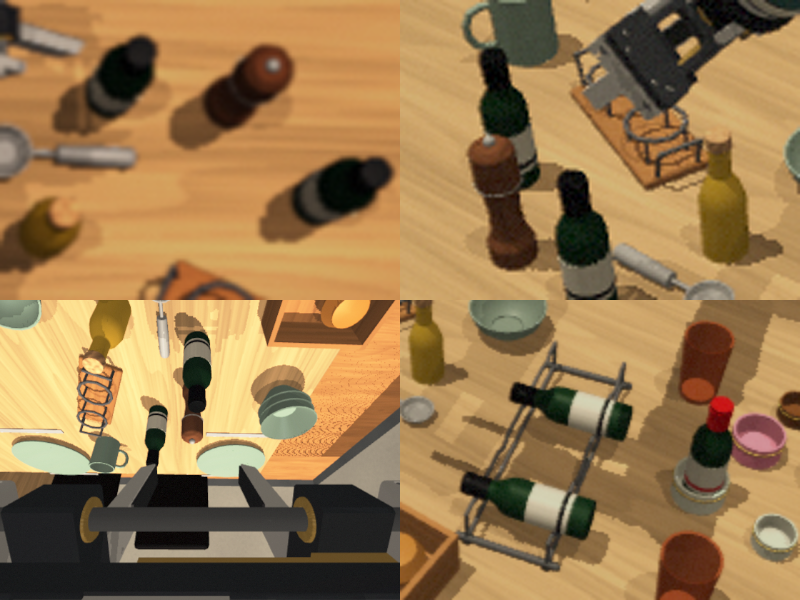

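Wine2 is home in cradle 0, at (0.681, 0.193, 0.061). wine1 is B at (0.661,-0.140), wine4 is C at (0.564,-0.343), and wine3 is absent. Now picking wine1.

Run:
```python
from plan import *
s=stand((.661,-.140),0,D45,np.radians(-88),1)
plan([up(s,.13),up(s,0,.7)],.5)
```

```text
27.55 q [0.194, 0.381, 1.005, -0.806, 1.814, -0.022] p [0.6567, 0.0785, 0.4556] r [-3.14, 0.789, 1.606] w 0.0703 ff 0.0 F [0.3, -0.2, 1.2]
rows 9 ends [4, 9] ikerr 0.0 limit margin 0.28 qend [0.06, 0.48, 1.38, -0.8, 1.38, 0.22]
T [[0.14, -0.02, 0.94], [0.13, -0.02, 0.94], [0.14, -0.02, 0.94], [0.13, -0.02, 0.94], [0.46, 0, 0.46], [0.46, 0, 0.46], [0.46, 0, 0.46], [0.46, 0, 0.46]]
W [[0, 0.01, 0], [0, 0.01, 0], [0, 0.01, 0], [-0.01, 0.01, 0.01], [0, 0, 0], [0, 0, 0], [0, 0, 0], [0, 0, 0]]
n 8 g 0.5
T [[0.46, 0, 0.45]]
W [[0, 0, 0]]
n 1 g 0.5
```

{"api": "play_rows", "payload": {
  "translation": [
    [0.14,-0.02,0.94],
    [0.14,-0.02,0.94],
    [0.14,-0.02,0.94],
    [0.14,-0.02,0.94],
    [0,0,0],
    [0.46,0,0.46],
    [0.46,0,0.46],
    [0.46,0,0.46]
  ],
  "twist": [
    [0,0,0],
    [0,0.02,0],
    [0,0.02,0],
    [0,0,0],
    [0,0,0],
    [0,0,0],
    [0,0,0],
    [0,0,0]
  ],
  "gripper": [0.5,0.5,0.5,0.5,0.5,0.5,0.5,0.5]
}}

```text
time: 28.35
tool_pos: [0.6572, -0.0114, 0.2572]
ee_rot: [3.137, 0.785, 1.603]
wrist_force: [-0.1, 0.9, 0.1]
width: 0.0703
finger_force: 0.0
```

{"api": "play_rows", "payload": {
  "translation": [
    [0.46,0,0.46],
    [0.46,0,0.46],
    [0,0,0],
    [0,0,0],
    [0,0,0]
  ],
  "twist": [
    [0,0,0],
    [0,0,0],
    [0,0,0],
    [0,0,0],
    [0,0,0]
  ],
  "gripper": [0.5,0.5,0.5,0.5,0.5]
}}

```text
time: 28.85
tool_pos: [0.6576, -0.0119, 0.2065]
ee_rot: [3.136, 0.786, 1.602]
wrist_force: [-0.3, -0.7, -0.1]
width: 0.0704
finger_force: 0.0
```

{"api": "play_rows", "payload": {
  "translation": [
    [0,0,0],
    [0,0,0],
    [0,0,0],
    [0,0,0],
    [0,0,0]
  ],
  "twist": [
    [0,0,0],
    [0,0,0],
    [0,0,0],
    [0,0,0],
    [0,0,0]
  ],
  "gripper": [0,-1,-1,-1,-1]
}}

```text
time: 29.35
tool_pos: [0.657, -0.0123, 0.2046]
ee_rot: [3.14, 0.786, 1.605]
wrist_force: [2.0, -0.1, 2.2]
width: 0.05
finger_force: 30.0
```

Run:
```python
from plan import *
g=gp();print("g",g)
s=stand(g[:2],g[2]-S,D45,np.radians(-88),1)
t=lie(cr[1]+.001*rx,D45,-1,s=g[2])
plan([up(s,.1),up(s,.2),up(lie(np.array([.61,.05,.06]),D45,-1),.25),up(t,.08),up(t,.02,.6)],-1,.9)
```

```text
g [ 0.66166895 -0.1395225   0.07737615]
29.35 q [0.058, 0.48, 1.381, -0.804, 1.382, 0.224] p [0.657, -0.0123, 0.2046] r [3.14, 0.786, 1.605] w 0.05 ff 30.0 F [2.0, -0.1, 2.2]
rows 34 ends [3, 6, 24, 31, 34] ikerr 0.0 limit margin 0.28 qend [-0.16, 0.46, 1.4, 0.72, 1.62, -0.48]
T [[-0.59, 0, -0.59], [-0.59, 0.01, -0.59], [-0.59, 0, -0.59], [-0.59, 0, -0.59], [-0.59, 0, -0.59], [-0.59, 0, -0.58], [-0.23, -0.06, -0.21], [-0.21, -0.06, -0.19]]
W [[0, 0, 0], [0.01, 0, 0], [0, 0, -0.01], [0, 0, 0], [0, 0, 0], [0, 0, 0], [0, 0.87, -0.12], [0, 0.87, -0.11]]
n 8 g -1
T [[-0.19, -0.06, -0.18], [-0.18, -0.05, -0.16], [-0.16, -0.06, -0.14], [-0.14, -0.05, -0.12], [-0.14, -0.04, -0.09], [-0.12, -0.05, -0.08], [-0.12, -0.04, -0.05], [-0.12, -0.03, -0.03]]
W [[0, 0.87, -0.12], [0, 0.87, -0.12], [0, 0.87, -0.11], [0, 0.87, -0.12], [0, 0.87, -0.12], [0, 0.87, -0.11], [0, 0.87, -0.12], [0, 0.87, -0.12]]
n 8 g -1
T [[-0.11, -0.04, 0], [-0.1, -0.03, 0.02], [-0.11, -0.03, 0.05], [-0.12, -0.02, 0.07], [-0.12, -0.02, 0.1], [-0.12, -0.02, 0.12], [-0.14, -0.01, 0.14], [-0.14, -0.02, 0.16]]
W [[0, 0.87, -0.11], [0, 0.87, -0.12], [0, 0.87, -0.12], [0, 0.87, -0.11], [0, 0.87, -0.12], [0, 0.87, -0.12], [0, 0.87, -0.11], [0, 0.87, -0.12]]
n 8 g -1
T [[-0.11, 0.06, 0.74], [-0.12, 0.06, 0.75], [-0.11, 0.06, 0.74], [-0.12, 0.07, 0.75], [-0.11, 0.06, 0.74], [-0.12, 0.06, 0.75], [-0.11, 0.06, 0.74], [-0.35, 0, 0.35]]
W [[0, 0, 0], [0, 0, 0], [0, 0, 0], [0, 0, 0], [0, 0, 0], [0, 0, 0], [0, 0, 0], [0, 0, 0]]
n 8 g -1
T [[-0.36, 0, 0.36], [-0.35, 0, 0.35]]
W [[0, 0, 0], [0, 0, 0]]
n 2 g -1
```

{"api": "play_rows", "payload": {
  "translation": [
    [-0.3,0,-0.3],
    [-0.59,0,-0.59],
    [-0.59,0,-0.59],
    [-0.59,0,-0.59],
    [-0.59,0,-0.59],
    [-0.59,0,-0.59],
    [-0.52,-0.06,-0.5],
    [-0.21,-0.06,-0.19]
  ],
  "twist": [
    [0,0,0],
    [0,0,0],
    [0,0,0],
    [0,0,0],
    [0,0,0],
    [0,0,0],
    [0,0.87,-0.12],
    [0,0.87,-0.11]
  ],
  "gripper": [-1,-1,-1,-1,-1,-1,-1,-1]
}}

```text
time: 30.15
tool_pos: [0.6515, -0.0142, 0.4312]
ee_rot: [-3.127, 0.607, 1.633]
wrist_force: [-0.0, -0.6, -3.8]
width: 0.0497
finger_force: 30.0
```

{"api": "play_rows", "payload": {
  "translation": [
    [-0.19,-0.06,-0.18],
    [-0.18,-0.05,-0.16],
    [-0.16,-0.06,-0.14],
    [-0.14,-0.05,-0.12],
    [-0.14,-0.04,-0.09],
    [-0.12,-0.05,-0.08],
    [-0.12,-0.04,-0.05],
    [-0.12,-0.03,-0.03]
  ],
  "twist": [
    [0,0.87,-0.12],
    [0,0.87,-0.12],
    [0,0.87,-0.11],
    [0,0.87,-0.12],
    [0,0.87,-0.12],
    [0,0.87,-0.11],
    [0,0.87,-0.12],
    [0,0.87,-0.12]
  ],
  "gripper": [-1,-1,-1,-1,-1,-1,-1,-1]
}}

```text
time: 30.95
tool_pos: [0.6405, -0.0463, 0.474]
ee_rot: [-3.1, -0.092, 1.71]
wrist_force: [-0.2, -0.1, -3.4]
width: 0.0494
finger_force: 30.0
```

{"api": "play_rows", "payload": {
  "translation": [
    [-0.11,-0.04,0],
    [-0.1,-0.03,0.02],
    [-0.11,-0.03,0.05],
    [-0.12,-0.02,0.07],
    [-0.12,-0.02,0.1],
    [-0.12,-0.02,0.12],
    [-0.14,-0.02,0.14],
    [-0.14,-0.02,0.16]
  ],
  "twist": [
    [0,0.87,-0.11],
    [0,0.87,-0.12],
    [0,0.87,-0.12],
    [0,0.87,-0.11],
    [0,0.87,-0.12],
    [0,0.87,-0.12],
    [0,0.87,-0.11],
    [0,0.87,-0.12]
  ],
  "gripper": [-1,-1,-1,-1,-1,-1,-1,-1]
}}

```text
time: 31.75
tool_pos: [0.6356, -0.0693, 0.4359]
ee_rot: [-3.139, -0.788, 1.793]
wrist_force: [0.7, 0.0, -4.6]
width: 0.0493
finger_force: 30.0
```

{"api": "play_rows", "payload": {
  "translation": [
    [-0.12,0.06,0.74],
    [-0.12,0.06,0.75],
    [-0.11,0.06,0.74],
    [-0.12,0.07,0.75],
    [-0.11,0.06,0.74],
    [-0.12,0.06,0.75],
    [0,0,0],
    [0,0,0]
  ],
  "twist": [
    [0,0,0],
    [0,0,0],
    [0,0,0],
    [0,0,0],
    [0,0,0],
    [0,0,0],
    [0,0,0],
    [0,0,0]
  ],
  "gripper": [-1,-1,-1,-1,-1,-1,-1,-1]
}}

```text
time: 32.55
tool_pos: [0.6263, 0.0387, 0.2898]
ee_rot: [-3.138, -0.786, 1.794]
wrist_force: [-0.6, 0.1, -3.6]
width: 0.0497
finger_force: 30.0
```

Run:
```python
from plan import *
t=lie(cr[1]+.001*rx,D45,-1,s=.0774)
plan([up(t,.06),up(t,.012,.6)],-1)
print("rel",[(gp()-cr[1])@v for v in (rx,ry)])
```

```text
32.55 q [-0.187, 0.391, 1.323, 0.718, 1.753, -0.396] p [0.6263, 0.0387, 0.2898] r [-3.138, -0.786, 1.794] w 0.0497 ff 30.0 F [-0.6, 0.1, -3.6]
rows 5 ends [2, 5] ikerr 0.0 limit margin 0.94 qend [-0.16, 0.47, 1.41, 0.72, 1.61, -0.49]
T [[-0.22, 0.05, 0.53], [-0.22, 0.04, 0.53], [-0.28, 0, 0.28], [-0.29, 0, 0.29], [-0.28, 0, 0.28]]
W [[-0.01, 0, -0.01], [-0.01, 0, 0], [0, 0, 0], [0, 0, 0], [0, 0, 0]]
n 5 g -1
rel [np.float64(-0.011520048972153005), np.float64(0.004112501764655572)]
```

{"api": "play_rows", "payload": {
  "translation": [
    [-0.22,0.05,0.53],
    [-0.22,0.05,0.53],
    [-0.28,0,0.28],
    [-0.28,0,0.28],
    [-0.28,0,0.28],
    [0,0,0],
    [0,0,0]
  ],
  "twist": [
    [0,0,0],
    [0,0,0],
    [0,0,0],
    [0,0,0],
    [0,0,0],
    [0,0,0],
    [0,0,0]
  ],
  "gripper": [-1,-1,-1,-1,-1,-1,-1]
}}

```text
time: 33.25
tool_pos: [0.6267, 0.0564, 0.2003]
ee_rot: [-3.14, -0.787, 1.793]
wrist_force: [0.0, 0.0, -3.9]
width: 0.0497
finger_force: 30.0
```

{"api": "play_rows", "payload": {
  "translation": [
    [-0.12,0,0.12],
    [0,0,0],
    [0,0,0]
  ],
  "twist": [
    [0,0,0],
    [0,0,0],
    [0,0,0]
  ],
  "gripper": [-1,-1,-1]
}}

```text
time: 33.55
tool_pos: [0.6266, 0.0568, 0.194]
ee_rot: [-3.142, -0.786, 1.795]
wrist_force: [0.5, -0.1, -2.9]
width: 0.0496
finger_force: 30.0
```

Run:
```python
from plan import *
print("g",gp(),"rel",[(gp()-cr[1])@v for v in (rx,ry)]);show()
```

```text
g [0.59831769 0.18099426 0.06678707] rel [np.float64(0.006057384325956859), np.float64(-0.0007505902676359252)]
33.55 q [-0.16, 0.476, 1.41, 0.716, 1.604, -0.491] p [0.6266, 0.0568, 0.194] r [-3.142, -0.786, 1.795] w 0.0496 ff 30.0 F [0.5, -0.1, -2.9]
```

{"api": "play_rows", "payload": {
  "translation": [
    [-0.06,0,0.06],
    [0,0,0],
    [0,0,0]
  ],
  "twist": [
    [0,0,0],
    [0,0,0],
    [0,0,0]
  ],
  "gripper": [-1,-1,-1]
}}

```text
time: 33.85
tool_pos: [0.6266, 0.0569, 0.1906]
ee_rot: [3.142, -0.786, 1.795]
wrist_force: [0.6, 0.5, -3.0]
width: 0.0495
finger_force: 30.0
```

{"api": "play_rows", "payload": {
  "translation": [
    [-0.03,0,0.03],
    [0,0,0],
    [0,0,0]
  ],
  "twist": [
    [0,0,0],
    [0,0,0],
    [0,0,0]
  ],
  "gripper": [-1,-1,-1]
}}

```text
time: 34.15
tool_pos: [0.6267, 0.0568, 0.1901]
ee_rot: [3.14, -0.788, 1.796]
wrist_force: [-1.4, -2.5, 6.2]
width: 0.0493
finger_force: 30.0
```

{"api": "play_rows", "payload": {
  "translation": [
    [-0.02,0,0.02],
    [0,0,0],
    [0,0,0]
  ],
  "twist": [
    [0,0,0],
    [0,0,0],
    [0,0,0]
  ],
  "gripper": [-1,-1,-1]
}}

```text
time: 34.45
tool_pos: [0.6268, 0.0567, 0.19]
ee_rot: [3.139, -0.788, 1.797]
wrist_force: [-3.0, -4.4, 9.1]
width: 0.0491
finger_force: 30.0
```

{"api": "play_rows", "payload": {
  "translation": [
    [0.02,0,-0.02],
    [0,0,0],
    [0,0,0],
    [0,0,0],
    [0,0,0],
    [0,0,0]
  ],
  "twist": [
    [0,0,0],
    [0,0,0],
    [0,0,0],
    [0,0,0],
    [0,0,0],
    [0,0,0]
  ],
  "gripper": [-1,-1,0.1,0.2,0.4,0.4]
}}

```text
time: 35.05
tool_pos: [0.6264, 0.0569, 0.188]
ee_rot: [-3.14, -0.786, 1.793]
wrist_force: [-0.1, -0.2, 0.0]
width: 0.0655
finger_force: 0.0
```

Run:
```python
from plan import *
for c in ("scene","wrist"):
    im=robot.snapshot(c);cv2.imwrite(f"pics/{c}7.png",im[:,:,::-1])
    print([(np.round(d["centre"],3).tolist(),round(d["score"],2)) for d in robot.spot_point("wine1_mid",c)])
h=np.radians(-45)
t=up(lie(cr[1],D45,-1),.22)
s=stand((.564,-.343),0,D45,h,1)
plan([t,up(stand((.55,-.10),0,D45,h,1),.3),up(s,.23)],.5,1,1)
```

```text
[([0.604, 0.176, 0.061], 0.69), ([0.679, 0.403, 0.004], 0.3)]
[([0.598, 0.176, 0.056], 0.63), ([0.504, 0.353, 0.002], 0.34)]
35.25 q [-0.16, 0.482, 1.414, 0.716, 1.597, -0.497] p [0.6265, 0.0568, 0.1884] r [-3.141, -0.786, 1.794] w 0.066 ff 0.0 F [-0.1, 1.3, 0.2]
rows 29 ends [6, 22, 29] ikerr 0.0 limit margin 0.48 qend [-0.55, -0.17, 1.65, -0.21, 0.9, -1.27]
T [[0.6, 0, -0.6], [0.7, 0, -0.7], [0.6, 0, -0.6], [0.7, 0, -0.7], [0.6, 0, -0.6], [0.7, 0, -0.7], [0.2, -0.2, -0.4], [0.3, -0.2, -0.3]]
W [[0, 0, 0], [0, 0, 0], [0, 0, 0], [0, 0, 0], [0, 0, 0], [0, 0, 0], [0, -1, -0.4], [0, -0.9, -0.4]]
n 8 g 0.5
T [[0.1, -0.2, -0.4], [0.2, -0.2, -0.3], [0.1, -0.2, -0.3], [0.2, -0.2, -0.2], [0.1, -0.3, -0.2], [0, -0.2, -0.2], [0.1, -0.3, -0.2], [0.1, -0.3, -0.1]]
W [[0, -1, -0.4], [0, -0.9, -0.4], [0, -1, -0.3], [0, -0.9, -0.4], [0, -1, -0.4], [0, -0.9, -0.4], [0, -1, -0.4], [0, -0.9, -0.4]]
n 8 g 0.5
T [[0.1, -0.3, -0.1], [0, -0.3, -0.1], [0.1, -0.3, 0], [0.1, -0.3, 0], [0.1, -0.4, 0], [0.1, -0.3, 0.1], [-0.3, -0.6, 0.6], [-0.2, -0.6, 0.7]]
W [[0, -1, -0.4], [0, -1, -0.4], [0, -0.9, -0.4], [0, -1, -0.3], [0, -0.9, -0.4], [0, -1, -0.4], [0, 0, 0], [0, 0, 0]]
n 8 g 0.5
T [[-0.3, -0.5, 0.6], [-0.3, -0.6, 0.6], [-0.3, -0.6, 0.7], [-0.2, -0.6, 0.6], [-0.3, -0.6, 0.7]]
W [[0, 0, 0], [0, 0, 0], [0, 0, 0], [0, 0, 0], [0, 0, 0]]
n 5 g 0.5
```

wine1 is home in cradle 1, at (0.601, 0.176, 0.06). On to wine4.

{"api": "play_rows", "payload": {
  "translation": [
    [0.3,0,-0.3],
    [0.7,0,-0.7],
    [0.6,0,-0.6],
    [0.7,0,-0.7],
    [0.6,0,-0.6],
    [0.7,0,-0.7],
    [0.5,-0.2,-0.7],
    [0.3,-0.2,-0.3]
  ],
  "twist": [
    [0,0,0],
    [0,0,0],
    [0,0,0],
    [0,0,0],
    [0,0,0],
    [0,0,0],
    [0,-1,-0.4],
    [0,-0.9,-0.4]
  ],
  "gripper": [0.5,0.5,0.5,0.5,0.5,0.5,0.5,0.5]
}}

```text
time: 36.05
tool_pos: [0.611, 0.0482, 0.4485]
ee_rot: [3.072, -0.587, 1.896]
wrist_force: [-1.0, 0.1, 0.7]
width: 0.0703
finger_force: 0.0
```

{"api": "play_rows", "payload": {
  "translation": [
    [0.1,-0.2,-0.4],
    [0.2,-0.2,-0.3],
    [0.1,-0.2,-0.3],
    [0.2,-0.2,-0.2],
    [0.1,-0.3,-0.2],
    [0,-0.2,-0.2],
    [0.1,-0.3,-0.2],
    [0.1,-0.3,-0.1]
  ],
  "twist": [
    [0,-1,-0.4],
    [0,-0.9,-0.4],
    [0,-1,-0.3],
    [0,-0.9,-0.4],
    [0,-1,-0.4],
    [0,-0.9,-0.4],
    [0,-1,-0.4],
    [0,-0.9,-0.4]
  ],
  "gripper": [0.5,0.5,0.5,0.5,0.5,0.5,0.5,0.5]
}}

```text
time: 36.85
tool_pos: [0.5298, 0.0238, 0.5184]
ee_rot: [3.028, 0.199, 2.133]
wrist_force: [0.5, 0.9, -0.6]
width: 0.0706
finger_force: 0.0
```

{"api": "play_rows", "payload": {
  "translation": [
    [0.1,-0.3,-0.1],
    [0,-0.3,-0.1],
    [0.1,-0.3,0],
    [0.1,-0.3,0],
    [0.1,-0.4,0],
    [0.1,-0.3,0.1],
    [-0.3,-0.6,0.6],
    [-0.2,-0.6,0.7]
  ],
  "twist": [
    [0,-1,-0.4],
    [0,-1,-0.4],
    [0,-0.9,-0.4],
    [0,-1,-0.3],
    [0,-0.9,-0.4],
    [0,-1,-0.4],
    [0,0,0],
    [0,0,0]
  ],
  "gripper": [0.5,0.5,0.5,0.5,0.5,0.5,0.5,0.5]
}}

```text
time: 37.65
tool_pos: [0.4623, -0.0798, 0.4857]
ee_rot: [3.134, 0.792, 2.351]
wrist_force: [-0.4, 0.0, -0.3]
width: 0.0704
finger_force: 0.0
```

{"api": "play_rows", "payload": {
  "translation": [
    [-0.3,-0.5,0.6],
    [-0.3,-0.6,0.6],
    [-0.3,-0.6,0.7],
    [-0.2,-0.6,0.6],
    [-0.3,-0.6,0.7],
    [0,0,0],
    [0,0,0]
  ],
  "twist": [
    [0,0,0],
    [0,0,0],
    [0,0,0],
    [0,0,0],
    [0,0,0],
    [0,0,0],
    [0,0,0]
  ],
  "gripper": [0.5,0.5,0.5,0.5,0.5,0.5,0.5]
}}

```text
time: 38.35
tool_pos: [0.4728, -0.2548, 0.4332]
ee_rot: [3.138, 0.788, 2.35]
wrist_force: [-0.1, -0.1, 0.4]
width: 0.0705
finger_force: 0.0
```

Run:
```python
from plan import *
P=[]
for c in ("scene","top","wrist"):
    im=robot.snapshot(c);cv2.imwrite(f"pics/{c}8.png",im[:,:,::-1])
    for n in ("wine4_mid","mill_mid","wine1_mid","wine2_mid","keeper_mid"):
        L_=[(np.round(d["centre"],3).tolist(),round(d["score"],2)) for d in robot.spot_point(n,c)][:2]; print(c,n,L_)
s=stand((.564,-.343),0,D45,np.radians(-45),1)
plan([up(s,.13),up(s,0,.7)],.5)
```

```text
scene wine4_mid [([0.56, -0.342, 0.082], 0.97)]
scene mill_mid [([0.654, -0.261, 0.078], 0.96)]
scene wine1_mid [([0.606, 0.18, 0.06], 0.57)]
scene wine2_mid [([0.68, 0.193, 0.064], 0.7), ([0.526, -0.08, 0.077], 0.36)]
scene keeper_mid [([0.514, 0.162, 0.065], 0.58)]
top wine4_mid [([0.56, -0.343, 0.082], 0.49)]
top mill_mid [([0.654, -0.256, 0.077], 0.79), ([0.375, -0.042, 0.002], 0.59)]
top wine1_mid [([0.596, 0.182, 0.058], 0.84)]
top wine2_mid [([0.684, 0.199, 0.061], 0.62)]
top keeper_mid [([0.511, 0.159, 0.059], 0.86)]
wrist wine4_mid [([0.565, -0.348, 0.081], 0.65), ([0.654, -0.256, 0.08], 0.61)]
wrist mill_mid [([0.655, -0.257, 0.079], 0.75)]
wrist wine1_mid []
wrist wine2_mid []
wrist keeper_mid []
39.25 q [-0.552, -0.167, 1.649, -0.212, 0.896, -1.269] p [0.4733, -0.2544, 0.4327] r [3.14, 0.789, 2.353] w 0.0708 ff 0.0 F [0.3, 0.2, 0.1]
rows 8 ends [3, 8] ikerr 0.0 limit margin 0.26 qend [-0.55, 0.03, 1.95, -0.41, 0.43, -1.02]
T [[0.58, 0.01, 0.57], [0.59, 0.01, 0.58], [0.58, 0.02, 0.58], [0.46, 0, 0.46], [0.46, 0, 0.46], [0.46, 0, 0.46], [0.46, 0, 0.46], [0.46, 0, 0.45]]
W [[0, 0.01, -0.01], [0, 0.01, -0.01], [-0.01, 0.01, 0], [0, 0, 0], [0, 0, 0], [0, 0, 0], [0, 0, 0], [0, 0, 0]]
n 8 g 0.5
```

{"api": "play_rows", "payload": {
  "translation": [
    [0.58,0.01,0.58],
    [0.58,0.01,0.58],
    [0.58,0.01,0.58],
    [0,0,0],
    [0.46,0,0.46],
    [0.46,0,0.46],
    [0.46,0,0.46]
  ],
  "twist": [
    [0,0,0],
    [0,0.02,0],
    [0,0.02,-0.02],
    [0,0,0],
    [0,0,0],
    [0,0,0],
    [0,0,0]
  ],
  "gripper": [0.5,0.5,0.5,0.5,0.5,0.5,0.5]
}}

```text
time: 39.95
tool_pos: [0.4752, -0.2542, 0.2583]
ee_rot: [3.141, 0.79, 2.355]
wrist_force: [-0.0, 0.1, 0.8]
width: 0.0701
finger_force: 0.0
```

{"api": "play_rows", "payload": {
  "translation": [
    [0.46,0,0.46],
    [0.46,0,0.46],
    [0,0,0],
    [0,0,0],
    [0,0,0]
  ],
  "twist": [
    [0,0,0],
    [0,0,0],
    [0,0,0],
    [0,0,0],
    [0,0,0]
  ],
  "gripper": [0.5,0.5,0.5,0.5,0.5]
}}

```text
time: 40.45
tool_pos: [0.4755, -0.2543, 0.2072]
ee_rot: [3.14, 0.79, 2.355]
wrist_force: [0.3, 0.8, 0.3]
width: 0.0703
finger_force: 0.0
```

{"api": "play_rows", "payload": {
  "translation": [
    [0,0,0],
    [0,0,0],
    [0,0,0],
    [0,0,0],
    [0,0,0]
  ],
  "twist": [
    [0,0,0],
    [0,0,0],
    [0,0,0],
    [0,0,0],
    [0,0,0]
  ],
  "gripper": [0,-1,-1,-1,-1]
}}

```text
time: 40.95
tool_pos: [0.4747, -0.2537, 0.2051]
ee_rot: [3.142, 0.787, 2.356]
wrist_force: [-0.5, 1.3, 3.1]
width: 0.0495
finger_force: 30.0
```

Run:
```python
from plan import *
g=gp();print("g",g)
s=stand(g[:2],g[2]-S,D45,np.radians(-45),1)
t=lie(cr[3]+.001*rx,D45,-1,s=g[2])
plan([up(s,.1),up(s,.23),up(lie(np.array([.45,.0,.06]),D45,-1),.28),up(t,.06)],-1,1)
```

```text
g [ 0.5648617  -0.34383997  0.07802887]
40.95 q [-0.549, 0.03, 1.946, -0.413, 0.425, -1.023] p [0.4747, -0.2537, 0.2051] r [3.142, 0.787, 2.356] w 0.0495 ff 30.0 F [-0.5, 1.3, 3.1]
rows 30 ends [3, 7, 23, 30] ikerr 0.0 limit margin 0.33 qend [-0.29, 0.09, 1.78, 0.67, 1.69, -0.58]
T [[-0.59, 0, -0.59], [-0.59, 0, -0.59], [-0.6, 0, -0.59], [-0.57, 0, -0.57], [-0.58, 0, -0.58], [-0.57, 0, -0.57], [-0.58, 0, -0.57], [-0.1, 0.25, -0.38]]
W [[0, 0, 0], [0, 0.01, 0], [0, 0, 0], [0, 0, 0], [0, 0, 0], [0, 0, 0], [0, 0, 0], [0, 0.95, 0.39]]
n 8 g -1
T [[-0.05, 0.23, -0.34], [-0.01, 0.23, -0.31], [0.02, 0.2, -0.27], [0.06, 0.18, -0.22], [0.09, 0.17, -0.17], [0.11, 0.14, -0.12], [0.12, 0.13, -0.07], [0.14, 0.1, -0.02]]
W [[0, 0.96, 0.39], [0, 0.95, 0.39], [0, 0.96, 0.38], [0, 0.95, 0.39], [0, 0.95, 0.39], [0, 0.96, 0.39], [0, 0.95, 0.39], [0, 0.95, 0.39]]
n 8 g -1
T [[0.14, 0.08, 0.04], [0.15, 0.06, 0.09], [0.13, 0.03, 0.14], [0.12, 0.02, 0.2], [0.1, -0.01, 0.25], [0.08, -0.03, 0.3], [0.04, -0.04, 0.35], [-0.21, 0.05, 0.9]]
W [[0, 0.96, 0.39], [0, 0.95, 0.38], [0, 0.96, 0.39], [0, 0.95, 0.39], [0, 0.95, 0.39], [0, 0.96, 0.39], [0, 0.95, 0.39], [0, 0, 0]]
n 8 g -1
T [[-0.21, 0.05, 0.9], [-0.2, 0.05, 0.91], [-0.21, 0.05, 0.9], [-0.21, 0.05, 0.9], [-0.21, 0.05, 0.9], [-0.21, 0.05, 0.91]]
W [[0, 0, 0], [0, 0, 0], [0, 0, 0], [0, 0, 0], [0, 0, 0], [0, 0, 0]]
n 6 g -1
```

{"api": "play_rows", "payload": {
  "translation": [
    [-0.3,0,-0.3],
    [-0.59,0,-0.59],
    [-0.6,0,-0.6],
    [-0.58,0,-0.58],
    [-0.58,0,-0.58],
    [-0.58,0,-0.58],
    [-0.58,0,-0.58],
    [-0.38,0.25,-0.65]
  ],
  "twist": [
    [0,0,0],
    [0,0,0],
    [0,0,0],
    [0,0,0],
    [0,0,0],
    [0,0,0],
    [0,0,0],
    [0,0.95,0.39]
  ],
  "gripper": [-1,-1,-1,-1,-1,-1,-1,-1]
}}

```text
time: 41.75
tool_pos: [0.4752, -0.2413, 0.4478]
ee_rot: [3.11, 0.683, 2.304]
wrist_force: [1.2, -0.6, -2.8]
width: 0.0494
finger_force: 30.0
```

{"api": "play_rows", "payload": {
  "translation": [
    [-0.05,0.23,-0.34],
    [-0.01,0.23,-0.31],
    [0.02,0.2,-0.27],
    [0.06,0.18,-0.22],
    [0.09,0.17,-0.17],
    [0.11,0.14,-0.12],
    [0.12,0.13,-0.07],
    [0.14,0.1,-0.02]
  ],
  "twist": [
    [0,0.95,0.39],
    [0,0.95,0.39],
    [0,0.96,0.38],
    [0,0.95,0.39],
    [0,0.95,0.39],
    [0,0.96,0.39],
    [0,0.95,0.39],
    [0,0.95,0.39]
  ],
  "gripper": [-1,-1,-1,-1,-1,-1,-1,-1]
}}

```text
time: 42.55
tool_pos: [0.4894, -0.1725, 0.5027]
ee_rot: [3.029, -0.104, 2.046]
wrist_force: [0.7, -0.2, -2.8]
width: 0.0494
finger_force: 30.0
```

{"api": "play_rows", "payload": {
  "translation": [
    [0.14,0.08,0.04],
    [0.15,0.06,0.09],
    [0.13,0.03,0.14],
    [0.12,0.02,0.2],
    [0.1,-0.01,0.25],
    [0.08,-0.03,0.3],
    [0.04,-0.04,0.35],
    [-0.21,0.05,0.9]
  ],
  "twist": [
    [0,0.96,0.39],
    [0,0.95,0.38],
    [0,0.96,0.39],
    [0,0.95,0.39],
    [0,0.95,0.39],
    [0,0.96,0.39],
    [0,0.95,0.39],
    [0,0,0]
  ],
  "gripper": [-1,-1,-1,-1,-1,-1,-1,-1]
}}

```text
time: 43.35
tool_pos: [0.475, -0.1001, 0.4355]
ee_rot: [3.141, -0.785, 1.792]
wrist_force: [0.9, -0.5, -3.8]
width: 0.0496
finger_force: 30.0
```

{"api": "play_rows", "payload": {
  "translation": [
    [-0.21,0.05,0.9],
    [-0.21,0.05,0.9],
    [-0.21,0.05,0.9],
    [-0.21,0.05,0.9],
    [-0.21,0.05,0.9],
    [0,0,0],
    [0,0,0]
  ],
  "twist": [
    [0,0,0],
    [0,0,0],
    [0,0,0],
    [0,0,0],
    [0,0,0],
    [0,0,0],
    [0,0,0]
  ],
  "gripper": [-1,-1,-1,-1,-1,-1,-1]
}}

```text
time: 44.05
tool_pos: [0.4625, -0.0018, 0.278]
ee_rot: [-3.138, -0.786, 1.792]
wrist_force: [0.8, -0.6, -2.8]
width: 0.0495
finger_force: 30.0
```

Run:
```python
from plan import *
t=lie(cr[3]+.001*rx,D45,-1,s=.078)
plan([up(t,.05),up(t,.012,.6)],-1)
print("rel",[(gp()-cr[3])@v for v in (rx,ry)],gp())
```

```text
44.05 q [-0.329, 0.073, 1.735, 0.66, 1.768, -0.566] p [0.4625, -0.0018, 0.278] r [-3.138, -0.786, 1.792] w 0.0495 ff 30.0 F [0.8, -0.6, -2.8]
rows 4 ends [2, 4] ikerr 0.0 limit margin 0.73 qend [-0.29, 0.15, 1.82, 0.66, 1.61, -0.64]
T [[-0.18, 0.03, 0.54], [-0.19, 0.03, 0.54], [-0.33, 0, 0.33], [-0.34, 0, 0.34]]
W [[-0.01, 0, -0.01], [-0.01, 0, -0.01], [0, 0, 0], [0, 0, 0]]
n 4 g -1
rel [np.float64(-0.014551424500673869), np.float64(0.0026334877313963713)] [0.43387407 0.12229964 0.15078639]
```

{"api": "play_rows", "payload": {
  "translation": [
    [-0.19,0.03,0.54],
    [-0.19,0.03,0.54],
    [-0.33,0,0.33],
    [-0.34,0,0.34],
    [0,0,0],
    [0,0,0],
    [0,0,0]
  ],
  "twist": [
    [0,0,0],
    [0,0,0],
    [0,0,0],
    [0,0,0],
    [0,0,0],
    [0,0,0],
    [0,0,0]
  ],
  "gripper": [-1,-1,-1,-1,-1,-1,-1]
}}

```text
time: 44.75
tool_pos: [0.4617, 0.0173, 0.2014]
ee_rot: [3.137, -0.784, 1.797]
wrist_force: [-0.1, -0.5, -3.4]
width: 0.0491
finger_force: 30.0
```

{"api": "play_rows", "payload": {
  "translation": [
    [-0.1,0,0.1],
    [0,0,0],
    [0,0,0]
  ],
  "twist": [
    [0,0,0],
    [0,0,0],
    [0,0,0]
  ],
  "gripper": [-1,-1,-1]
}}

```text
time: 45.05
tool_pos: [0.4606, 0.018, 0.194]
ee_rot: [-3.141, -0.785, 1.794]
wrist_force: [0.1, 0.2, -1.7]
width: 0.0494
finger_force: 30.0
```

{"api": "play_rows", "payload": {
  "translation": [
    [-0.03,0,0.03],
    [0,0,0],
    [0,0,0]
  ],
  "twist": [
    [0,0,0],
    [0,0,0],
    [0,0,0]
  ],
  "gripper": [-1,-1,-1]
}}

```text
time: 45.35
tool_pos: [0.4606, 0.018, 0.1921]
ee_rot: [-3.141, -0.785, 1.794]
wrist_force: [0.2, -0.1, -3.5]
width: 0.0494
finger_force: 30.0
```

Run:
```python
from plan import *
show();print("rel",[(gp()-cr[3])@v for v in (rx,ry)],gp())
```

```text
45.35 q [-0.292, 0.165, 1.827, 0.663, 1.6, -0.652] p [0.4606, 0.018, 0.1921] r [-3.141, -0.785, 1.794] w 0.0494 ff 30.0 F [0.2, -0.1, -3.5]
rel [np.float64(0.005111625799254905), np.float64(-0.00024956044240307393)] [0.43230687 0.14211103 0.06479898]
```

{"api": "play_rows", "payload": {
  "translation": [
    [-0.03,0,0.03],
    [0,0,0],
    [0,0,0]
  ],
  "twist": [
    [0,0,0],
    [0,0,0],
    [0,0,0]
  ],
  "gripper": [-1,-1,-1]
}}

```text
time: 45.65
tool_pos: [0.4606, 0.018, 0.1903]
ee_rot: [-3.141, -0.785, 1.794]
wrist_force: [0.3, -0.6, -2.9]
width: 0.0494
finger_force: 30.0
```

{"api": "play_rows", "payload": {
  "translation": [
    [-0.03,0,0.03],
    [0,0,0],
    [0,0,0]
  ],
  "twist": [
    [0,0,0],
    [0,0,0],
    [0,0,0]
  ],
  "gripper": [-1,-1,-1]
}}

```text
time: 45.95
tool_pos: [0.4606, 0.018, 0.1886]
ee_rot: [-3.141, -0.785, 1.794]
wrist_force: [-0.4, 0.3, -2.2]
width: 0.0497
finger_force: 30.0
```

{"api": "play_rows", "payload": {
  "translation": [
    [-0.02,0,0.02],
    [0,0,0],
    [0,0,0]
  ],
  "twist": [
    [0,0,0],
    [0,0,0],
    [0,0,0]
  ],
  "gripper": [-1,-1,-1]
}}

```text
time: 46.25
tool_pos: [0.4606, 0.018, 0.1876]
ee_rot: [-3.141, -0.785, 1.794]
wrist_force: [-0.6, -0.1, -2.8]
width: 0.0497
finger_force: 30.0
```

{"api": "play_rows", "payload": {
  "translation": [
    [-0.02,0,0.02],
    [0,0,0],
    [0,0,0]
  ],
  "twist": [
    [0,0,0],
    [0,0,0],
    [0,0,0]
  ],
  "gripper": [-1,-1,-1]
}}

```text
time: 46.55
tool_pos: [0.4607, 0.018, 0.1865]
ee_rot: [-3.141, -0.785, 1.794]
wrist_force: [1.0, 0.3, -2.3]
width: 0.0493
finger_force: 30.0
```

{"api": "play_rows", "payload": {
  "translation": [
    [-0.02,0,0.02],
    [0,0,0],
    [0,0,0]
  ],
  "twist": [
    [0,0,0],
    [0,0,0],
    [0,0,0]
  ],
  "gripper": [-1,-1,-1]
}}

```text
time: 46.85
tool_pos: [0.4608, 0.0179, 0.1861]
ee_rot: [3.141, -0.786, 1.795]
wrist_force: [-1.9, -3.7, 5.2]
width: 0.0495
finger_force: 30.0
```

{"api": "play_rows", "payload": {
  "translation": [
    [-0.02,0,0.02],
    [0,0,0],
    [0,0,0]
  ],
  "twist": [
    [0,0,0],
    [0,0,0],
    [0,0,0]
  ],
  "gripper": [-1,-1,-1]
}}

```text
time: 47.15
tool_pos: [0.4609, 0.0178, 0.1859]
ee_rot: [3.14, -0.787, 1.796]
wrist_force: [-2.0, -4.6, 9.0]
width: 0.0497
finger_force: 30.0
```

Contact. I'll ease off slightly, release and check.

{"api": "play_rows", "payload": {
  "translation": [
    [0.02,0,-0.02],
    [0,0,0],
    [0,0,0],
    [0,0,0],
    [0,0,0],
    [0,0,0]
  ],
  "twist": [
    [0,0,0],
    [0,0,0],
    [0,0,0],
    [0,0,0],
    [0,0,0],
    [0,0,0]
  ],
  "gripper": [-1,-1,0.1,0.2,0.4,0.4]
}}

```text
time: 47.75
tool_pos: [0.4605, 0.0181, 0.185]
ee_rot: [-3.14, -0.785, 1.793]
wrist_force: [-0.3, 0.4, -0.3]
width: 0.0653
finger_force: 0.0
```

{"api": "play_rows", "payload": {
  "translation": [
    [0.3,0,-0.3],
    [0.6,0,-0.6],
    [0.6,0,-0.6],
    [0.7,0,-0.7],
    [0.7,0,-0.7],
    [0.7,0,-0.7],
    [0.5,0,-0.5],
    [0,0,0]
  ],
  "twist": [
    [0,0,0],
    [0,0,0],
    [0,0,0],
    [0,0,0],
    [0,0,0],
    [0,0,0],
    [0,0,0],
    [0,0,0]
  ],
  "gripper": [0.4,0.4,0.4,0.4,0.4,0.4,0.4,0.4]
}}

```text
time: 48.55
tool_pos: [0.4605, 0.0182, 0.4234]
ee_rot: [3.128, -0.781, 1.805]
wrist_force: [0.1, 1.0, 0.5]
width: 0.0658
finger_force: 0.0
```

```bash
cat > od.py <<'E'
from plan import *
def td(c,z,yaw):  # top-down: grasp point at (c,z), closing line along yaw
    R=Rzy([0,0,-1],[np.cos(yaw),np.sin(yaw),0]);return np.array([c[0],c[1],z+.18]),R
E
python3 - <<'E'
from od import *
for c in ("scene","top"):
    im=robot.snapshot(c);cv2.imwrite(f"pics/{c}9.png",im[:,:,::-1])
    for n in ("wine4_mid","wine1_mid","wine2_mid","keeper_mid","tonight_mid","oil_mid","mill_mid","well0"):
        print(c,n,[(np.round(d["centre"],3).tolist(),round(d["score"],2)) for d in robot.spot_point(n,c)][:2])
a,b=cv2.imread("pics/scene9.png"),cv2.imread("pics/top9.png")
z=np.zeros((600,800,3),np.uint8);z[:,:440]=cv2.resize(a[170:320,240:350],(440,600),interpolation=cv2.INTER_CUBIC);z[:600,440:]=cv2.resize(b[130:265,190:271],(360,600),interpolation=cv2.INTER_CUBIC);cv2.imwrite("pics/c9.png",z)
for yaw in range(-180,180,30):
    for nm,p in (("oil",((.524,-.081),.12)),("mill",((.655,-.257),.125)),("w",((.443,-.238),.135)),("w1",((.404,-.331),.135))):
        s=iks(*td(*p,np.radians(yaw)));
        if s: print(yaw,nm,[np.round(x,2).tolist() for x in s])
E
```

```text
scene wine4_mid [([0.43, 0.136, 0.061], 0.81)]
scene wine1_mid [([0.428, 0.138, 0.06], 0.72), ([0.602, 0.173, 0.06], 0.59)]
scene wine2_mid [([0.679, 0.192, 0.063], 0.62), ([0.526, -0.077, 0.078], 0.52)]
scene keeper_mid [([0.515, 0.16, 0.062], 0.89)]
scene tonight_mid [([0.508, 0.349, 0.092], 0.86)]
scene oil_mid [([0.523, -0.079, 0.077], 0.57)]
scene mill_mid [([0.657, -0.259, 0.078], 0.8), ([0.406, -0.333, 0.012], 0.61)]
scene well0 [([0.405, -0.334, 0.014], 0.75), ([0.444, -0.235, 0.006], 0.57)]
top wine4_mid [([0.43, 0.137, 0.06], 0.65)]
top wine1_mid [([0.598, 0.182, 0.059], 0.94)]
top wine2_mid [([0.684, 0.196, 0.062], 0.58), ([0.506, 0.354, 0.008], 0.38)]
top keeper_mid [([0.513, 0.163, 0.06], 0.89)]
top tonight_mid []
top oil_mid [([0.386, 0.511, -0.001], 0.16)]
top mill_mid [([0.658, -0.257, 0.08], 0.74), ([0.683, 0.194, 0.058], 0.17)]
top well0 [([0.441, -0.24, 0.012], 0.79), ([0.404, -0.332, 0.01], 0.56)]
-180 w [[-0.61, 0.02, 1.62, 0.0, 1.5, 2.54]]
-180 w1 [[-0.8, 0.06, 1.58, 0.0, 1.5, 2.35]]
-150 oil [[-0.26, 0.09, 1.58, 0.0, 1.47, 2.36]]
-150 mill [[-0.45, 0.46, 1.1, 0
[... 979 characters left out ...]
0.61]]
0 w1 [[-0.8, 0.06, 1.58, -0.0, 1.5, -0.8]]
30 oil [[-0.26, 0.09, 1.58, -0.0, 1.47, -0.78]]
30 mill [[-0.45, 0.46, 1.1, 0.0, 1.58, -0.98]]
30 w [[-0.61, 0.02, 1.62, 0.0, 1.5, -1.13]]
30 w1 [[-0.8, 0.06, 1.58, 0.0, 1.5, -1.32]]
60 oil [[-0.26, 0.09, 1.58, 0.0, 1.47, -1.31]]
60 mill [[-0.45, 0.46, 1.1, -0.0, 1.58, -1.5]]
60 w [[-0.61, 0.02, 1.62, -0.0, 1.5, -1.65]]
60 w1 [[-0.8, 0.06, 1.58, -0.0, 1.5, -1.84]]
90 oil [[-0.26, 0.09, 1.58, -0.0, 1.47, -1.83]]
90 mill [[-0.45, 0.46, 1.1, -0.0, 1.58, -2.03]]
90 w [[-0.61, 0.02, 1.62, -0.0, 1.5, -2.18]]
90 w1 [[-0.8, 0.06, 1.58, -0.0, 1.5, -2.37]]
120 oil [[-0.26, 0.09, 1.58, -0.0, 1.47, -2.35]]
120 mill [[-0.45, 0.46, 1.1, -0.0, 1.58, -2.55]]
```

View pics/c9.png

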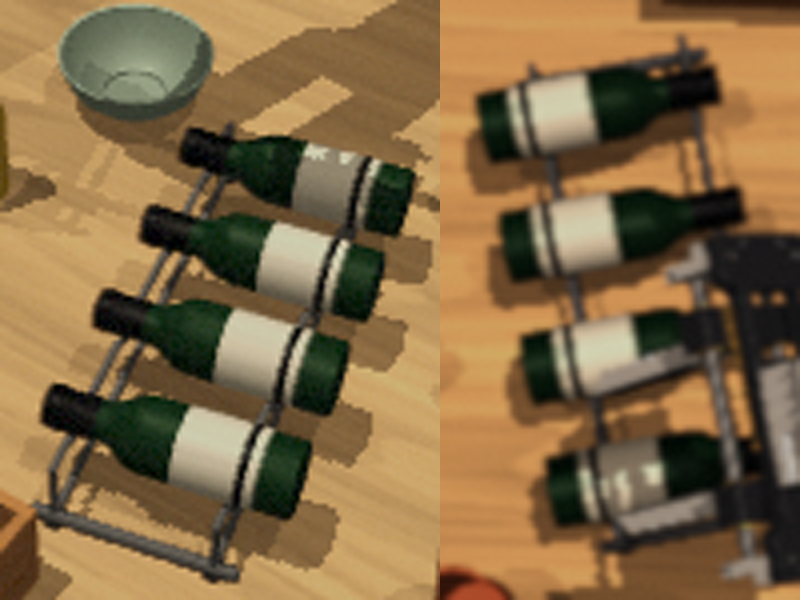

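All four black-capped bottles lie level in the rack with their caps over the front rail, and tonight's bottle is in the coaster. Next is the oil cruet.

Run:
```python
from od import *
t=td((.524,-.0805),.122,0)
plan([up(t,.13),up(t,0,.8)],.3)
```

```text
49.45 q [-0.292, -0.034, 1.557, 0.728, 1.962, -0.347] p [0.4607, 0.018, 0.4173] r [-3.141, -0.785, 1.794] w 0.0661 ff 0.0 F [-0.2, -0.0, -0.0]
rows 13 ends [8, 13] ikerr 0.0 limit margin 0.7 qend [-0.26, 0.09, 1.58, -0.0, 1.48, -0.26]
T [[-0.17, 0.08, -0.42], [-0.2, 0.1, -0.35], [-0.24, 0.13, -0.29], [-0.26, 0.14, -0.22], [-0.27, 0.17, -0.15], [-0.28, 0.18, -0.08], [-0.28, 0.21, -0.01], [-0.27, 0.22, 0.07]]
W [[-0.11, -0.98, 0.26], [-0.11, -0.97, 0.27], [-0.11, -0.98, 0.26], [-0.11, -0.98, 0.27], [-0.11, -0.98, 0.26], [-0.11, -0.97, 0.27], [-0.11, -0.98, 0.26], [-0.11, -0.98, 0.27]]
n 8 g 0.3
T [[0, 0, 0.65], [0, 0, 0.65], [0, 0, 0.65], [0, 0, 0.65], [0, 0, 0.65]]
W [[0, 0, 0], [0, 0, 0], [0, 0, 0], [0, 0, 0], [0, 0, 0]]
n 5 g 0.3
```

{"api": "play_rows", "payload": {
  "translation": [
    [-0.17,0.08,-0.42],
    [-0.2,0.1,-0.35],
    [-0.24,0.13,-0.29],
    [-0.26,0.14,-0.22],
    [-0.27,0.17,-0.15],
    [-0.28,0.18,-0.08],
    [-0.28,0.21,0],
    [-0.27,0.22,0.07]
  ],
  "twist": [
    [-0.11,-0.98,0.26],
    [-0.11,-0.98,0.27],
    [-0.11,-0.98,0.26],
    [-0.11,-0.98,0.27],
    [-0.11,-0.98,0.26],
    [-0.11,-0.98,0.27],
    [-0.11,-0.98,0.26],
    [-0.11,-0.98,0.27]
  ],
  "gripper": [0.3,0.3,0.3,0.3,0.3,0.3,0.3,0.3]
}}

```text
time: 50.25
tool_pos: [0.5242, -0.0809, 0.4324]
ee_rot: [3.14, 0.006, 1.57]
wrist_force: [0.2, 0.0, 0.5]
width: 0.0613
finger_force: 0.0
```

{"api": "play_rows", "payload": {
  "translation": [
    [0,0,0],
    [0,0,0],
    [0,0,0]
  ],
  "twist": [
    [0,0,0],
    [0,0,0],
    [0,0,0]
  ],
  "gripper": [0.3,0.3,0.3]
}}

```text
time: 50.55
tool_pos: [0.5236, -0.0801, 0.4319]
ee_rot: [-3.141, 0.0, 1.571]
wrist_force: [0.1, -0.1, 0.7]
width: 0.0611
finger_force: 0.0
```

Run:
```python
from od import *
for c in ("scene","wrist","top"):
    robot.snapshot(c)
    for n in ("oil_mid","mill_mid"): print(c,n,[(np.round(d["centre"],3).tolist(),round(d["score"],2)) for d in robot.spot_point(n,c)][:2])
t=td((.524,-.0805),.122,0)
plan([up(t,0,.8)],.3);print(gp())
```

```text
scene oil_mid [([0.524, -0.078, 0.077], 0.88)]
scene mill_mid [([0.657, -0.258, 0.079], 0.84)]
wrist oil_mid [([0.529, -0.086, 0.075], 0.72)]
wrist mill_mid [([0.403, -0.334, 0.015], 0.33)]
top oil_mid []
top mill_mid [([0.503, 0.355, 0.093], 0.75), ([0.602, -0.09, 0.001], 0.62)]
51.0 q [-0.259, 0.038, 1.369, -0.002, 1.734, -0.259] p [0.5238, -0.0804, 0.4318] r [3.141, 0.002, 1.571] w 0.061 ff 0.0 F [0.5, 0.1, 0.4]
rows 5 ends [5] ikerr 0.0 limit margin 0.8 qend [-0.26, 0.09, 1.58, 0.0, 1.48, -0.26]
T [[0, 0, 0.65], [0, 0, 0.65], [0, 0, 0.65], [0, 0, 0.65], [0, 0, 0.65]]
W [[0, 0, 0], [0, 0.01, 0], [0, 0, 0], [0, 0.01, 0], [0, 0, 0]]
n 5 g 0.3
[ 0.52384772 -0.08078152  0.25184417]
```

{"api": "play_rows", "payload": {
  "translation": [
    [0,0,0.65],
    [0,0,0.65],
    [0,0,0.65],
    [0,0,0.65],
    [0,0,0.65],
    [0,0,0],
    [0,0,0],
    [0,0,0]
  ],
  "twist": [
    [0,0,0],
    [0,0.02,0],
    [0,0,0],
    [0,0,0],
    [0,0,0],
    [0,0,0],
    [0,0,0],
    [0,0,0]
  ],
  "gripper": [0.3,0.3,0.3,0.3,0.3,0.3,0,-0.3]
}}

```text
time: 51.8
tool_pos: [0.5244, -0.0807, 0.3038]
ee_rot: [3.138, 0.001, 1.571]
wrist_force: [1.2, -0.6, 0.6]
width: 0.0486
finger_force: 0.0
```

{"api": "play_rows", "payload": {
  "translation": [
    [0,0,0],
    [0,0,0],
    [0,0,0],
    [0,0,0],
    [0,0,0]
  ],
  "twist": [
    [0,0,0],
    [0,0,0],
    [0,0,0],
    [0,0,0],
    [0,0,0]
  ],
  "gripper": [-0.6,-1,-1,-1,-1]
}}

```text
time: 52.3
tool_pos: [0.5241, -0.0806, 0.3028]
ee_rot: [3.139, 0.001, 1.571]
wrist_force: [0.7, -1.0, 4.4]
width: 0.0261
finger_force: 30.0
```

Run:
```python
from od import *
g=gp();print(g)
t=td(g[:2],g[2],0);w=td((.4425,-.2375),g[2]+.012,0)
plan([up(t,.1,.8),up(w,.1,.9),up(w,.02,.6)],-1)
```

```text
[ 0.52451147 -0.08070164  0.12283893]
52.3 q [-0.259, 0.085, 1.576, -0.0, 1.478, -0.259] p [0.5241, -0.0806, 0.3028] r [3.139, 0.001, 1.571] w 0.0261 ff 30.0 F [0.7, -1.0, 4.4]
rows 14 ends [4, 10, 14] ikerr 0.0 limit margin 0.74 qend [-0.61, 0.01, 1.59, 0.0, 1.54, -0.61]
T [[0, 0, -0.62], [0, 0.01, -0.63], [0, 0, -0.62], [0, 0, -0.63], [-0.65, -0.34, -0.05], [-0.66, -0.34, -0.05], [-0.65, -0.34, -0.05], [-0.66, -0.34, -0.05]]
W [[0.01, 0, 0], [0, 0, 0], [0.01, 0, 0], [0, 0.01, 0], [0, 0, 0], [0, 0, 0], [0, 0, 0], [0, 0, 0]]
n 8 g -1
T [[-0.65, -0.35, -0.05], [-0.65, -0.34, -0.05], [0, 0, 0.5], [0, 0, 0.5], [0, 0, 0.5], [-0.01, 0, 0.5]]
W [[0, 0, 0], [0, 0, 0], [0, 0, 0], [0, 0, 0], [0, 0, 0], [0, 0, 0]]
n 6 g -1
```

{"api": "play_rows", "payload": {
  "translation": [
    [0,0,-0.3],
    [0,0,-0.5],
    [0,0,-0.6],
    [0,0,-0.6],
    [0,0,-0.5],
    [-0.5,-0.25,0],
    [-0.65,-0.34,-0.05],
    [-0.65,-0.34,-0.05]
  ],
  "twist": [
    [0,0,0],
    [0,0,0],
    [0,0,0],
    [0,0,0],
    [0,0,0],
    [0,0,0],
    [0,0,0],
    [0,0,0]
  ],
  "gripper": [-1,-1,-1,-1,-1,-1,-1,-1]
}}

```text
time: 53.1
tool_pos: [0.486, -0.1529, 0.4052]
ee_rot: [-3.14, -0.001, 1.572]
wrist_force: [0.1, -0.7, -3.7]
width: 0.0266
finger_force: 30.0
```

{"api": "play_rows", "payload": {
  "translation": [
    [-0.65,-0.34,-0.05],
    [-0.65,-0.35,-0.05],
    [-0.5,-0.25,0],
    [-0.3,-0.18,0],
    [0,0,0.5],
    [0,0,0.3],
    [0,0,0],
    [0,0,0]
  ],
  "twist": [
    [0,0,0],
    [0,0,0],
    [0,0,0],
    [0,0,0],
    [0,0,0],
    [0,0,0],
    [0,0,0],
    [0,0,0]
  ],
  "gripper": [-1,-1,-1,-1,-1,-1,-1,-1]
}}

```text
time: 53.9
tool_pos: [0.442, -0.2361, 0.3773]
ee_rot: [-3.141, -0.001, 1.571]
wrist_force: [-0.3, 0.0, -3.8]
width: 0.0263
finger_force: 30.0
```

Run:
```python
from od import *
show();print(gp())
for c in ("scene","top"):
    im=robot.snapshot(c);cv2.imwrite(f"pics/{c}10.png",im[:,:,::-1])
    for n in ("oil_mid","well0"): print(c,n,[(np.round(d["centre"],3).tolist(),round(d["score"],2)) for d in robot.spot_point(n,c)][:2])
a=cv2.imread("pics/scene10.png");cv2.imwrite("pics/c10.png",cv2.resize(a[80:210,140:280],(646,600),interpolation=cv2.INTER_CUBIC))
w=td((.4425,-.2375),.1348,0)
plan([up(w,.03)],-1)
```

```text
53.9 q [-0.604, -0.015, 1.53, 0.0, 1.628, -0.604] p [0.442, -0.2361, 0.3773] r [-3.141, -0.001, 1.571] w 0.0263 ff 30.0 F [-0.3, 0.0, -3.8]
[ 0.4418154  -0.23589974  0.19734176]
scene oil_mid [([0.441, -0.235, 0.15], 0.97)]
scene well0 [([0.406, -0.33, 0.013], 0.84), ([0.446, -0.237, 0.011], 0.78)]
top oil_mid [([0.441, -0.235, 0.156], 0.6)]
top well0 [([0.442, -0.237, 0.013], 0.98), ([0.403, -0.334, 0.01], 0.92)]
54.2 q [-0.604, -0.016, 1.528, 0.0, 1.627, -0.605] p [0.442, -0.2364, 0.3785] r [3.14, 0.001, 1.571] w 0.0261 ff 30.0 F [0.3, 0.6, -3.0]
rows 1 ends [1] ikerr 0.0 limit margin 0.76 qend [-0.61, 0.0, 1.58, 0.0, 1.56, -0.61]
T [[-0.03, 0.01, 0.84]]
W [[0.01, 0.01, 0]]
n 1 g -1
```

View pics/c10.png

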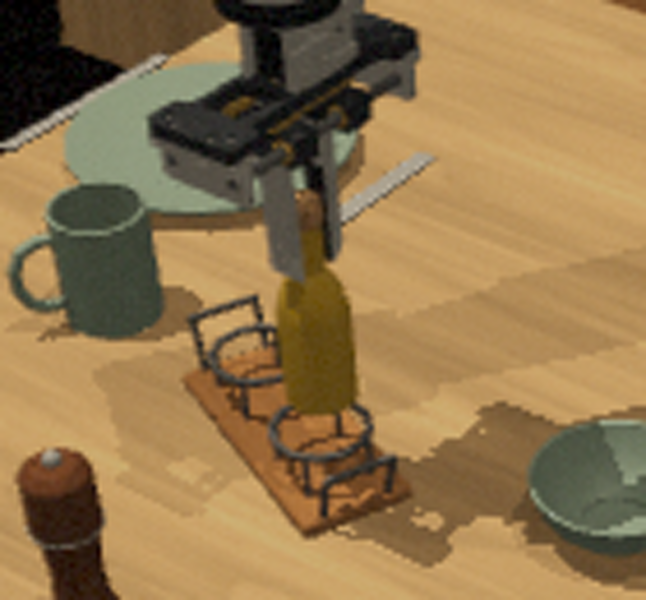

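The oil hangs upright, centred over the near ring at crop (320,430). Lowering it.

{"api": "play_rows", "payload": {
  "translation": [
    [-0.03,0.01,0.5],
    [0,0,0.5],
    [0,0,0.35],
    [0,0,0.15],
    [0,0,0],
    [0,0,0]
  ],
  "twist": [
    [0,0,0],
    [0,0,0],
    [0,0,0],
    [0,0,0],
    [0,0,0],
    [0,0,0]
  ],
  "gripper": [-1,-1,-1,-1,-1,-1]
}}

```text
time: 54.8
tool_pos: [0.4425, -0.2379, 0.3186]
ee_rot: [3.14, 0.001, 1.571]
wrist_force: [0.2, 0.7, -2.6]
width: 0.0262
finger_force: 30.0
```

{"api": "play_rows", "payload": {
  "translation": [
    [0,0,0.05],
    [0,0,0],
    [0,0,0]
  ],
  "twist": [
    [0,0,0],
    [0,0,0],
    [0,0,0]
  ],
  "gripper": [-1,-1,-1]
}}

```text
time: 55.1
tool_pos: [0.4423, -0.2378, 0.3163]
ee_rot: [3.141, 0.001, 1.571]
wrist_force: [-0.3, 0.1, -3.8]
width: 0.0264
finger_force: 30.0
```

{"api": "play_rows", "payload": {
  "translation": [
    [0,0,0.04],
    [0,0,0],
    [0,0,0]
  ],
  "twist": [
    [0,0,0],
    [0,0,0],
    [0,0,0]
  ],
  "gripper": [-1,-1,-1]
}}

```text
time: 55.4
tool_pos: [0.4424, -0.2378, 0.3149]
ee_rot: [3.14, 0.001, 1.571]
wrist_force: [0.2, -0.4, 1.1]
width: 0.0265
finger_force: 30.0
```

{"api": "play_rows", "payload": {
  "translation": [
    [0,0,0.02],
    [0,0,0],
    [0,0,0]
  ],
  "twist": [
    [0,0,0],
    [0,0,0],
    [0,0,0]
  ],
  "gripper": [-1,-1,-1]
}}

```text
time: 55.7
tool_pos: [0.4424, -0.2379, 0.3148]
ee_rot: [3.14, 0.002, 1.571]
wrist_force: [-2.3, -0.4, 5.7]
width: 0.0264
finger_force: 30.0
```

{"api": "play_rows", "payload": {
  "translation": [
    [0,0,0],
    [0,0,0],
    [0,0,0],
    [0,0,0],
    [0,0,-0.2],
    [0,0,-0.5],
    [0,0,-0.9],
    [0,0,-0.9]
  ],
  "twist": [
    [0,0,0],
    [0,0,0],
    [0,0,0],
    [0,0,0],
    [0,0,0],
    [0,0,0],
    [0,0,0],
    [0,0,0]
  ],
  "gripper": [-0.4,-0.2,0.2,0.3,0.3,0.3,0.3,0.3]
}}

```text
time: 56.5
tool_pos: [0.4421, -0.2376, 0.4143]
ee_rot: [-3.141, -0.001, 1.571]
wrist_force: [0.5, -0.1, 0.3]
width: 0.0609
finger_force: 0.0
```

Run:
```python
from od import *
for c in ("scene",):
    robot.snapshot(c)
    for n in ("oil_mid","mill_mid"): print(c,n,[(np.round(d["centre"],3).tolist(),round(d["score"],2)) for d in robot.spot_point(n,c)][:2])
o=robot.get_obs();t=td((.6565,-.2565),.125,0);h=td((.4425,-.2375),.30,0)
plan([h,up(t,.14),up(t,0,.8)],.5)
```

```text
scene oil_mid [([0.442, -0.237, 0.091], 0.93)]
scene mill_mid [([0.656, -0.259, 0.079], 0.56)]
56.65 q [-0.606, -0.024, 1.46, 0.0, 1.698, -0.606] p [0.4425, -0.2379, 0.4172] r [3.135, 0.004, 1.571] w 0.0613 ff 0.0 F [0.5, 0.7, -0.2]
rows 13 ends [2, 8, 13] ikerr 0.0 limit margin 0.58 qend [-0.45, 0.47, 1.1, -0.0, 1.58, -0.45]
T [[0, 0, -0.78], [0, 0.01, -0.79], [-0.08, 0.89, 0.15], [-0.08, 0.89, 0.14], [-0.08, 0.89, 0.15], [-0.07, 0.89, 0.14], [-0.08, 0.9, 0.15], [-0.08, 0.89, 0.15]]
W [[0.03, 0.02, 0], [0.03, 0.02, 0], [0, 0, 0], [0, 0, 0], [0, 0, 0], [0, 0, 0], [0, 0, 0], [0, 0, 0]]
n 8 g 0.5
T [[0, 0, 0.7], [0, 0, 0.7], [0, 0, 0.7], [0, 0, 0.7], [0, 0, 0.7]]
W [[0, 0, 0], [0, 0, 0], [0, 0, 0], [0, 0, 0], [0, 0, 0]]
n 5 g 0.5
```

Oil is standing in the ring (mid z 0.091, as expected). Now the mill.

{"api": "play_rows", "payload": {
  "translation": [
    [0,0,-0.5],
    [0,0,-0.78],
    [-0.08,0.89,0.15],
    [-0.08,0.89,0.15],
    [-0.08,0.89,0.15],
    [-0.08,0.89,0.15],
    [-0.08,0.89,0.15],
    [-0.08,0.89,0.1]
  ],
  "twist": [
    [0.02,0.02,0],
    [0.02,0,0],
    [0,0,0],
    [0,0,0],
    [0,0,0],
    [0,0,0],
    [0,0,0],
    [0,0,0]
  ],
  "gripper": [0.5,0.5,0.5,0.5,0.5,0.5,0.5,0.5]
}}

```text
time: 57.45
tool_pos: [0.6571, -0.257, 0.4269]
ee_rot: [-3.134, -0.004, 1.571]
wrist_force: [0.3, -1.1, 0.1]
width: 0.0705
finger_force: 0.0
```

{"api": "play_rows", "payload": {
  "translation": [
    [0,0,0],
    [0,0,0],
    [0,0,0]
  ],
  "twist": [
    [0,0,0],
    [0,0,0],
    [0,0,0]
  ],
  "gripper": [0.5,0.5,0.5]
}}

```text
time: 57.75
tool_pos: [0.655, -0.2569, 0.4298]
ee_rot: [-3.137, -0.002, 1.57]
wrist_force: [0.0, -0.1, -0.5]
width: 0.0708
finger_force: 0.0
```

Run:
```python
from od import *
for c in ("top","wrist"):
    robot.snapshot(c)
    print(c,[(np.round(d["centre"],3).tolist(),round(d["score"],2)) for d in robot.spot_point("mill_mid",c)][:2])
t=td((.6565,-.2575),.125,0)
plan([up(t,0,.8)],.5)
```

```text
top [([0.656, -0.256, 0.076], 0.66), ([0.328, 0.274, 0.004], 0.29)]
wrist [([0.654, -0.256, 0.079], 0.57)]
57.95 q [-0.455, 0.442, 0.882, -0.0, 1.82, -0.454] p [0.6546, -0.2569, 0.4316] r [-3.14, -0.001, 1.57] w 0.0706 ff 0.0 F [0.8, -0.2, 0.9]
rows 5 ends [5] ikerr 0.0 limit margin 0.66 qend [-0.45, 0.47, 1.1, -0.0, 1.58, -0.45]
T [[0, 0.01, 0.63], [-0.01, 0.01, 0.64], [0, 0.01, 0.63], [0, 0.01, 0.63], [-0.01, 0.01, 0.63]]
W [[0, 0, 0], [-0.01, 0, 0], [0, 0, 0], [0, -0.01, -0.01], [-0.01, 0, 0]]
n 5 g 0.5
```

{"api": "play_rows", "payload": {
  "translation": [
    [0,0.01,0.63],
    [0,0,0.63],
    [0,0,0.63],
    [0,0,0.63],
    [0,0,0.63],
    [0,0,0],
    [0,0,0],
    [0,0,0]
  ],
  "twist": [
    [0,0,0],
    [0,0,0],
    [0,0,0],
    [0,0,0],
    [0,0,0],
    [0,0,0],
    [0,0,0],
    [0,0,0]
  ],
  "gripper": [0.5,0.5,0.5,0.5,0.5,0.5,0.3,0.1]
}}

```text
time: 58.75
tool_pos: [0.6558, -0.2569, 0.3066]
ee_rot: [-3.142, 0.0, 1.57]
wrist_force: [-0.1, -0.2, -0.3]
width: 0.0578
finger_force: 0.0
```

{"api": "play_rows", "payload": {
  "translation": [
    [0,0,0],
    [0,0,0],
    [0,0,0],
    [0,0,0],
    [0,0,0]
  ],
  "twist": [
    [0,0,0],
    [0,0,0],
    [0,0,0],
    [0,0,0],
    [0,0,0]
  ],
  "gripper": [-0.2,-1,-1,-1,-1]
}}

```text
time: 59.25
tool_pos: [0.656, -0.2568, 0.3061]
ee_rot: [-3.141, -0.0, 1.571]
wrist_force: [0.0, -0.4, 5.0]
width: 0.0459
finger_force: 30.0
```

Run:
```python
from od import *
g=gp();print(g)
y=0
t=td(g[:2],g[2],y);w=td((.404,-.332),g[2]+.012,y)
plan([up(t,.23,.9),up((w[0]*.5+t[0]*.5,w[1]),.23),up(w,.2,.9),up(w,.06,.8)],-1,.95)
```

```text
[ 0.65597339 -0.25681633  0.12611786]
59.25 q [-0.454, 0.466, 1.096, 0.0, 1.58, -0.453] p [0.656, -0.2568, 0.3061] r [-3.141, -0.0, 1.571] w 0.0459 ff 30.0 F [0.0, -0.4, 5.0]
rows 20 ends [7, 11, 15, 20] ikerr 0.0 limit margin 0.33 qend [-0.8, 0.03, 1.48, -0.0, 1.63, -0.8]
T [[0, 0, -0.82], [0, 0, -0.82], [0, 0, -0.82], [0, 0, -0.83], [0, 0, -0.82], [0, 0, -0.82], [0, 0, -0.82], [-0.23, -0.79, -0.04]]
W [[0, 0, 0], [0, 0, 0], [0, 0, 0], [0, 0, 0], [0, 0, 0], [0, 0, 0], [0, 0, 0], [0, 0, 0]]
n 8 g -1
T [[-0.24, -0.79, -0.03], [-0.23, -0.78, -0.04], [-0.24, -0.79, -0.04], [-0.23, -0.79, 0.15], [-0.24, -0.79, 0.15], [-0.23, -0.78, 0.15], [-0.24, -0.79, 0.15], [0, 0, 0.7]]
W [[0, 0, 0], [0, 0, 0], [0, 0, 0], [0, 0, 0], [0, 0, 0], [0, 0, 0], [0, 0, 0], [0, 0, 0]]
n 8 g -1
T [[0, 0, 0.7], [0, 0, 0.7], [0, 0, 0.7], [0, 0, 0.7]]
W [[0, 0, 0], [0, 0, 0], [0, 0, 0], [0, 0, 0]]
n 4 g -1
```

{"api": "play_rows", "payload": {
  "translation": [
    [0,0,-0.3],
    [0,0,-0.6],
    [0,0,-0.8],
    [0,0,-0.82],
    [0,0,-0.82],
    [0,0,-0.82],
    [0,0,-0.82],
    [0,0,-0.75]
  ],
  "twist": [
    [0,0,0],
    [0,0,0],
    [0,0,0],
    [0,0,0],
    [0,0,0],
    [0,0,0],
    [0,0,0],
    [0,0,0]
  ],
  "gripper": [-1,-1,-1,-1,-1,-1,-1,-1]
}}

```text
time: 60.05
tool_pos: [0.6563, -0.257, 0.534]
ee_rot: [-3.137, -0.002, 1.571]
wrist_force: [1.2, -0.6, -2.2]
width: 0.0459
finger_force: 30.0
```

{"api": "play_rows", "payload": {
  "translation": [
    [-0.24,-0.79,-0.04],
    [-0.24,-0.79,-0.03],
    [-0.23,-0.79,-0.04],
    [-0.24,-0.79,-0.04],
    [-0.23,-0.79,0.1],
    [-0.24,-0.79,0.1],
    [-0.23,-0.78,0.1],
    [-0.23,-0.78,0.1]
  ],
  "twist": [
    [0,0,0],
    [0,0,0],
    [0,0,0],
    [0,0,0],
    [0,0,0],
    [0,0,0],
    [0,0,0],
    [0,0,0]
  ],
  "gripper": [-1,-1,-1,-1,-1,-1,-1,-1]
}}

```text
time: 60.85
tool_pos: [0.4031, -0.3324, 0.523]
ee_rot: [-3.136, -0.003, 1.571]
wrist_force: [-0.2, -0.1, -1.9]
width: 0.0455
finger_force: 30.0
```

{"api": "play_rows", "payload": {
  "translation": [
    [0,0,0],
    [0,0,0.7],
    [0,0,0.7],
    [0,0,0.7],
    [0,0,0.7],
    [0,0,0],
    [0,0,0]
  ],
  "twist": [
    [0,0,0],
    [0,0,0],
    [0,0,0],
    [0,0,0],
    [0,0,0],
    [0,0,0],
    [0,0,0]
  ],
  "gripper": [-1,-1,-1,-1,-1,-1,-1]
}}

```text
time: 61.55
tool_pos: [0.4045, -0.3319, 0.4117]
ee_rot: [-3.137, -0.003, 1.571]
wrist_force: [-0.9, 0.3, -2.0]
width: 0.0455
finger_force: 30.0
```

Run:
```python
from od import *
for c in ("scene","top"):
    robot.snapshot(c)
    for n in ("mill_mid","well0","oil_mid"): print(c,n,[(np.round(d["centre"],3).tolist(),round(d["score"],2)) for d in robot.spot_point(n,c)][:2])
print(gp());w=td((.404,-.332),.1381,0)
plan([up(w,.003,.5)],-1)
```

```text
scene mill_mid [([0.403, -0.336, 0.184], 0.77)]
scene well0 [([0.441, -0.238, 0.006], 0.94), ([0.405, -0.334, 0.014], 0.92)]
scene oil_mid [([0.442, -0.239, 0.09], 0.74)]
top mill_mid [([0.404, -0.336, 0.187], 0.77), ([0.675, 0.411, -0.006], 0.38)]
top well0 [([0.438, -0.238, 0.014], 0.95), ([0.406, -0.332, 0.01], 0.74)]
top oil_mid [([0.442, -0.237, 0.091], 0.85), ([0.683, 0.191, 0.059], 0.16)]
[ 0.4036599  -0.33198477  0.23273881]
61.95 q [-0.796, 0.026, 1.419, -0.001, 1.699, -0.796] p [0.4041, -0.3321, 0.4127] r [-3.139, -0.001, 1.571] w 0.0459 ff 30.0 F [-0.7, 0.8, -3.1]
rows 5 ends [5] ikerr 0.0 limit margin 0.79 qend [-0.8, 0.06, 1.57, 0.0, 1.51, -0.8]
T [[0, 0, 0.46], [0, 0, 0.46], [0, 0, 0.45], [0, 0, 0.46], [0, 0, 0.46]]
W [[-0.01, 0, 0], [0, 0, 0], [-0.01, 0, 0], [0, -0.01, 0], [-0.01, 0, 0]]
n 5 g -1
```

{"api": "play_rows", "payload": {
  "translation": [
    [0.04,0,0.46],
    [0,0,0.46],
    [0,0,0.46],
    [0,0,0.46],
    [0,0,0.4],
    [0,0,0],
    [0,0,0]
  ],
  "twist": [
    [0,0,0],
    [0,0,0],
    [0,0,0],
    [0,0,0],
    [0,0,0],
    [0,0,0],
    [0,0,0]
  ],
  "gripper": [-1,-1,-1,-1,-1,-1,-1]
}}

```text
time: 62.65
tool_pos: [0.4038, -0.3304, 0.3225]
ee_rot: [-3.138, -0.002, 1.571]
wrist_force: [-0.1, 0.2, -1.8]
width: 0.046
finger_force: 30.0
```

{"api": "play_rows", "payload": {
  "translation": [
    [0,0,0.06],
    [0,0,0],
    [0,0,0]
  ],
  "twist": [
    [0,0,0],
    [0,0,0],
    [0,0,0]
  ],
  "gripper": [-1,-1,-1]
}}

```text
time: 62.95
tool_pos: [0.4038, -0.3304, 0.3206]
ee_rot: [-3.139, -0.001, 1.571]
wrist_force: [0.1, 0.5, -2.7]
width: 0.0453
finger_force: 30.0
```

{"api": "play_rows", "payload": {
  "translation": [
    [0,0,0.04],
    [0,0,0],
    [0,0,0]
  ],
  "twist": [
    [0,0,0],
    [0,0,0],
    [0,0,0]
  ],
  "gripper": [-1,-1,-1]
}}

```text
time: 63.25
tool_pos: [0.4037, -0.3303, 0.3181]
ee_rot: [-3.138, -0.002, 1.571]
wrist_force: [0.3, 0.0, -2.0]
width: 0.0453
finger_force: 30.0
```

{"api": "play_rows", "payload": {
  "translation": [
    [0,0,0.03],
    [0,0,0],
    [0,0,0]
  ],
  "twist": [
    [0,0,0],
    [0,0,0],
    [0,0,0]
  ],
  "gripper": [-1,-1,-1]
}}

```text
time: 63.55
tool_pos: [0.4036, -0.3303, 0.3181]
ee_rot: [-3.138, -0.001, 1.571]
wrist_force: [-2.6, 2.2, 5.2]
width: 0.0453
finger_force: 30.0
```

{"api": "play_rows", "payload": {
  "translation": [
    [0,0,0.02],
    [0,0,0],
    [0,0,0]
  ],
  "twist": [
    [0,0,0],
    [0,0,0],
    [0,0,0]
  ],
  "gripper": [-1,-1,-1]
}}

```text
time: 63.85
tool_pos: [0.4036, -0.3303, 0.318]
ee_rot: [-3.139, -0.001, 1.571]
wrist_force: [-3.4, 2.4, 8.0]
width: 0.0459
finger_force: 30.0
```

Grasp height 0.138 m is exactly the expected seat. Releasing, lifting clear and checking everything.

{"api": "play_rows", "payload": {
  "translation": [
    [0,0,0],
    [0,0,0],
    [0,0,0],
    [0,0,-0.2],
    [0,0,-0.5],
    [0,0,-0.9],
    [0,0,-0.9],
    [0,0,-0.9]
  ],
  "twist": [
    [0,0,0],
    [0,0,0],
    [0,0,0],
    [0,0,0],
    [0,0,0],
    [0,0,0],
    [0,0,0],
    [0,0,0]
  ],
  "gripper": [0.1,0.3,0.5,0.5,0.5,0.5,0.5,0.5]
}}

```text
time: 64.65
tool_pos: [0.4041, -0.3304, 0.4538]
ee_rot: [-3.138, -0.002, 1.571]
wrist_force: [0.2, -0.1, 0.5]
width: 0.0708
finger_force: 0.0
```

{"api": "play_rows", "payload": {
  "translation": [
    [0,0,-0.9],
    [0,0,-0.5],
    [0,0,0],
    [0,0,0],
    [0,0,0]
  ],
  "twist": [
    [0,0,0],
    [0,0,0],
    [0,0,0],
    [0,0,0],
    [0,0,0]
  ],
  "gripper": [0.5,0.5,0.5,0.5,0.5]
}}

```text
time: 65.15
tool_pos: [0.4045, -0.3307, 0.5061]
ee_rot: [-3.135, -0.004, 1.571]
wrist_force: [0.4, -0.6, -1.0]
width: 0.0704
finger_force: 0.0
```

Run:
```python
from od import *
for c in ("scene","top"):
    im=robot.snapshot(c);cv2.imwrite(f"pics/{c}11.png",im[:,:,::-1])
    for n in ("mill_mid","oil_mid","tonight_mid","wine1_mid","wine2_mid","wine4_mid","keeper_mid"): print(c,n,[(np.round(d["centre"],3).tolist(),round(d["score"],2)) for d in robot.spot_point(n,c)][:2])
cv2.imwrite("pics/s11.png",cv2.resize(cv2.imread("pics/scene11.png"),(800,600),interpolation=cv2.INTER_CUBIC))
```

```text
scene mill_mid [([0.401, -0.334, 0.09], 0.9), ([0.599, 0.177, 0.06], 0.45)]
scene oil_mid [([0.442, -0.237, 0.089], 0.87)]
scene tonight_mid [([0.506, 0.354, 0.09], 0.72)]
scene wine1_mid [([0.6, 0.175, 0.062], 0.9), ([0.515, 0.159, 0.062], 0.27)]
scene wine2_mid [([0.682, 0.195, 0.06], 0.57), ([0.445, -0.239, 0.009], 0.49)]
scene wine4_mid [([0.43, 0.137, 0.061], 0.74)]
scene keeper_mid [([0.519, 0.16, 0.06], 0.89)]
top mill_mid [([0.403, -0.331, 0.09], 0.91)]
top oil_mid [([0.442, -0.24, 0.091], 0.82)]
top tonight_mid [([0.501, 0.36, 0.09], 0.71)]
top wine1_mid [([0.601, 0.178, 0.06], 0.67)]
top wine2_mid [([0.403, -0.331, 0.087], 0.72), ([0.598, -0.09, 0.002], 0.72)]
top wine4_mid [([0.433, 0.136, 0.058], 0.68)]
top keeper_mid [([0.513, 0.157, 0.06], 0.86)]
```

View pics/s11.png

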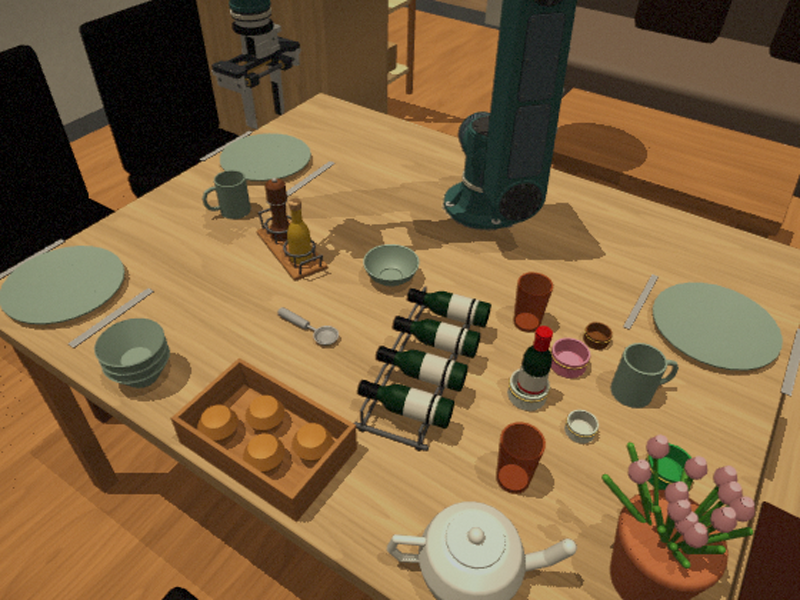

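Everything is in place: mill (277,210) and oil (298,235) upright in the rings, four bottles in the rack, tonight's bottle in the coaster at (535,375), and the rest of the table untouched. Handing in.

```bash
python3 -c "
from bench import robot
print(robot.close_job())"
```

```text
the job is handed in; nothing more can be done
None
```

The job is handed in at about 65 s, and the last camera check showed tonight's bottle upright in the marble coaster, all four black-capped bottles home in the rack with caps over the front rail, the oil and mill upright in the caddy rings, and the mugs, bowl, tumblers and spoon undisturbed.

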